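Fasten a practice jaw to its bench mount with the deep-well thumbscrew

ROBOT

A 7-joint arm with a two-finger parallel gripper is mounted at the origin on the work surface. World frame = base frame: x ahead of the robot, y to its left, z up, the work surface at z = 0. Lengths are in m, angles in rad, forces in N, time in s.
With the tool pointing down it reaches from about 0.4 to 0.875 m from the base axis. Payload 19.3 kg.
Tool frame: the origin (TCP) lies on the centre line of the jaws, within the pads' length; the fingertips stand 8 mm ahead of it and the grasp point (between the pads) lies 11 mm behind it (bot.tip_extent is the distance from the TCP to the fingertips, in m); x points along the fingers, y is the direction in which the jaws open and shut, and the axes are right-handed (so a half turn about x gives the same grasp; the last joint's range is limited). The gripper opens to 85 mm and grips with 20 to 120 N. Pads are 22 mm wide; open, the fingers measure 114 mm over their backs; the gripper's body (76 mm by 85 mm) begins 54 mm behind the grasp point. The pads swing forward as they close: fully open they stand 13 mm farther back than shut.
Start: joints at [1.15, 0.521, -0.036, 1.599, 0.021, 1.021, -0.113], TCP at [0.215, -0.587, 0.239] pointing down, gripper open.
Joint ranges: [-2.91, 2.91], [-0.3, 2.13], [-1.5, 1.42], [0.17, 2.43], [-1.26, 4.41], [0.16, 1.93], [-2.52, 2.52]. Speed limits (rad/s): [1.89, 1.89, 2.39, 2.39, 3.01, 3.01, 3.01].

INTERFACE

Orientations are given as [roll, pitch, yaw] about the fixed x, y, z axes, in that order (R = Rz(yaw) Ry(pitch) Rx(roll)).
In Python, from workcell import sensors, imaging, order, bot gives the robot as it stands.
- The arm moves only by the tool arm_command, never from a script. Its argument "commands" is a list of rows, each an object of numbers: "dx", "dy", "dz": the shift along the tool's x, y, z in cm; "twist": the turn about the tool's x in rad. A call has 1 to 12 rows; each row is the pose to reach, as a shift and turn from the pose measured when the call began, along the tool's axes at that moment; what a row does not reach only later rows make up. A row lasts 1/12 s, in which the tool goes at most 41.7 mm and 7.16 degrees, less where a joint would pass 70% of its speed; a pose out of reach is approached as far as the arm can. A call with a gripper value outside its range is refused whole. "grip" is the closure, from -1 (fully open) to 1 (shut), set as the call begins (left out, the last holds). The fingers move at their own pace and stop on an object; "squeeze" is the grip in N (left out, the last holds). Time passes only in rows, so rows that repeat a pose let the fingers close. It gives the time, the measured TCP pose, the force and the opening at its end, in the units of the state.
- sensors.observe(): the state, without advancing time (a new reading comes with each control period).
- imaging.grab_frame(name): name is "scene" or "top" or "wrist"; returns the picture (420x560x3 uint8, red, green, blue); there is no depth.
- imaging.camera_info(name): a dict with "fx", "fy", "cx", "cy" (pixels), "origin" and "attitude" of the camera in the world. Camera axes: x right, y down, z forward; pixel columns grow to the right and rows downward; lengths in m; the calibration is good to about 2 mm. A picture is of the moment at which its call begins: read the wrist's pose just before it. camera_info takes no time and is no camera call; for the wrist camera it gives the pose at the moment of the call.
- order.job_done(): hands the job in, once; it reports no verdict.
The state is a dict: "clock": time; "qpos": joint angles; "qd": joint speeds; "joint_efforts": joint torques, N m; "position": TCP position; "tool_rot": TCP orientation; "force": force on the tool from outside, world axes, zero at the start; "moment": the same for the moment, N m; "grip_width": finger opening in m.
Only numpy, scipy, OpenCV 4.12 (cv2) and the standard library are available. Lean on these libraries where they do the work, as an engineer would, in place of code of your own. Each camera call takes 0.05 s, during which the arm holds its last target.

TASK

Slide the practice jaw along its guide on the bench mount until it is fully home against the stop. Then take the long thumbscrew from its rack, lower it upright through the hole in the jaw to the bottom of the deep well, feel for the start of the thread without forcing it, and turn it clockwise (seen from above) until it is screwed fully down. Let go of it, and leave the mug and the bottle where they stand.

Things in the scene. Friction and masses are not known exactly. Their poses are not given: they have to be found in the camera images.
- mount: White bench mount fixed to the table, 150 mm long (x) x 92 wide (y), deck at z 70 mm. Origin at table level on the well's axis; x along the guide towards the stop, z up. Deck spans x -105 to +45 mm. Grey side rails rise to z 82 mm, 62 mm between their lips; low clamp feet beside it reach y +-75 mm.
- stop (a point): Centre of the inner face of the grey stop bar across the guide's +x end, 35 mm from the well's axis, 77 mm above the table; the bar is 14 mm high. The jaw plate's edge rests against it when home. Axes as the mount.
- well (a point): Mouth of the well, on its axis, at deck height: round hole 22 mm wide, its edge chamfered 4 mm; covered by the jaw, whose hole comes over it when the jaw is home. Axes as the mount.
- thread (a point): Start of the coarse two-start thread in the well, on its axis, 14 mm above the table; x as the mount. A flange above it has two gaps, at +x and -x. The screw's cross pin falls through if along x, either way round, within 10 degrees, its underside then at this point; else it rests on the flange 10.5 mm higher. Then about 85 degrees (75 to 95) clockwise takes it 4 mm lower, to a stop wall.
- jaw_hole (a point): Practice jaw: pink gum arch, white teeth, on a 70 x 70 mm slide plate 16 mm thick, 0.18 to 0.35 kg, loose in the mount's guide. The point is the centre of the plate's top face, on the axis of its 26 mm hole; x as the mount. Gum and teeth rise 16 mm above it, within 32 mm of it. It starts 35 to 65 mm short of home; home, it lies on the well's axis.
- screw_mid (a point): Steel thumbscrew, 123 mm long, upright in the rack, about 0.2 kg. The point is half-way up its axis; z up, x along its head bar. Head bar on top: 40 (x) x 12 (y) x 26 mm tall, gripped across y. Below it: neck 16 mm long, washer 30 mm wide x 4, body 19 mm wide x 56, thin neck, and at the foot a cross pin 19 mm long, 5 thick, parallel to the bar. Screwed down, the washer is 1 mm above the jaw plate.
- rack: White rack block, 64 x 64 x 50 mm on a 90 mm square foot, fixed to the table left or right of the mount, with a 21.5 mm round hole in which the screw stands upright (its foot 4 mm above the table). Origin at table level on the hole's axis.
- mug: White mug, 82 mm wide, 95 high, on the other side of the mount from the rack; origin under its centre. To be left alone.
- bottle: Small white bottle, 48 mm wide, 105 high, far right on the table; origin under its centre. To be left alone.
Things that resemble listed ones, but are neither listed nor needed, are in the scene too. Of the things that look like the part that bears screw_mid, take the one that is farthest to the robot's left at the start.

How it is judged:
By the outcome, as a careful person would: the job done as asked, in the order asked, and still so for the second after the job is handed in, with the robot touching nothing.
It also fails if it takes over 54 s, if anything falls off the work surface, if the arm or the gripper's body presses on something with over 40 N, if the wrist force passes 120 N, or if a joint passes its speed limit or range.

## Working session

There is one attempt and no reset: what is moved stays moved. The work goes in short steps, Python scripts to look and compute and a tool call to move; the robot and the scene stay as the last step left them, time stands still between calls to the robot, and variables do not carry over. Pictures are saved under pics/ and viewed, and the job is handed in when it is done.

Besides the shell and the picture viewer there is one more tool, called after ">>>" by a JSON object that holds its "api" and its "payload", one argument or row to a line. arm_command: Moves the arm, as the interface text tells. Its arguments: {"type":"object","properties":{"commands":{"type":"array"},"grip":{"type":"number"},"squeeze":{"type":"number"}},"required":["commands"]}

```bash
mkdir -p pics; ls
python3 - <<'E'
from workcell import sensors, imaging, order, bot
import cv2
s=sensors.observe();print(s)
for n in ("scene","top","wrist"):
    print(n,imaging.camera_info(n))
    cv2.imwrite(f"pics/{n}0.png",imaging.grab_frame(n)[:,:,::-1])
E
```

```text
pics
{'clock': 0.0, 'qpos': array([ 1.14981257,  0.52199667, -0.03634723,  1.60001376,  0.02116585,
        1.02108819, -0.11281853]), 'qd': array([ 0.00077128, -0.0005365 , -0.00069537, -0.00050201, -0.00087771,
       -0.00047918, -0.00023686]), 'joint_efforts': array([ 2.72158803e-03, -9.27104616e+01,  1.98104471e+00, -3.69933522e+01,
        1.79612834e-02,  8.18891072e-03,  2.96184658e-05]), 'position': array([ 0.21464271, -0.5866343 ,  0.23873424]), 'tool_rot': array([-1.53401433,  1.56967349,  1.95833302]), 'force': array([0.10681574, 0.4706677 , 0.16300535]), 'moment': array([ 0.07447365,  0.017776  , -0.03981953]), 'grip_width': 0.08523697406095433}
scene {'fx': 507.3354981916482, 'fy': 507.3354981916482, 'cx': 277.3154113587917, 'cy': 215.25220373542962, 'origin': array([0.86958624, 0.56543635, 0.91533629]), 'attitude': array([-2.44031092,  0.01935385,  2.60167299])}
top {'fx': 540.7898310151289, 'fy': 540.7898310151289, 'cx': 289.10135127993465, 'cy': 213.5090536895068, 'origin': array([ 0.24112836, -0.05004042,  1.41796828]), 'attitude': array([-2.92580616,  0.00517603, -1.64987061])}
wrist {'fx': 369.42653051334247, 'fy': 369.42653051334247, 'cx': 281.8415642218511, 'cy': 207.29435556966627, 'origin': array([ 0.28277568, -0.56116773,  0.37428577]), 'attitude': array([ 2.84705347e+00,  1.48624284e-03, -1.22081139e+00])}
```

View pics/scene0.png

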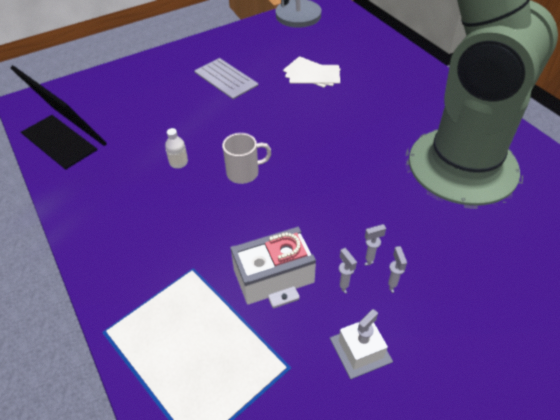

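View pics/top0.png

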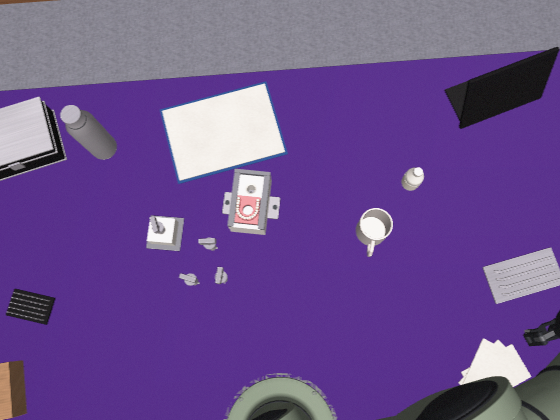

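View pics/wrist0.png

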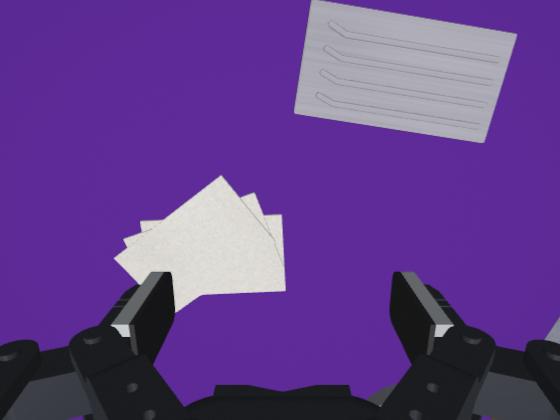

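Run:
```python
import cv2
a=cv2.imread("pics/top0.png");b=cv2.imread("pics/scene0.png")
cv2.imwrite("pics/topz.png",cv2.resize(a[155:300,130:295],None,fx=4.5,fy=4,interpolation=cv2.INTER_CUBIC) if 0 else cv2.resize(a[160:290,135:295],None,fx=4.5,fy=4.5,interpolation=cv2.INTER_CUBIC))
cv2.imwrite("pics/scenez.png",cv2.resize(b[215:380,220:410],None,fx=3.5,fy=3.5,interpolation=cv2.INTER_CUBIC))
```

```text
(no output)
```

View pics/topz.png

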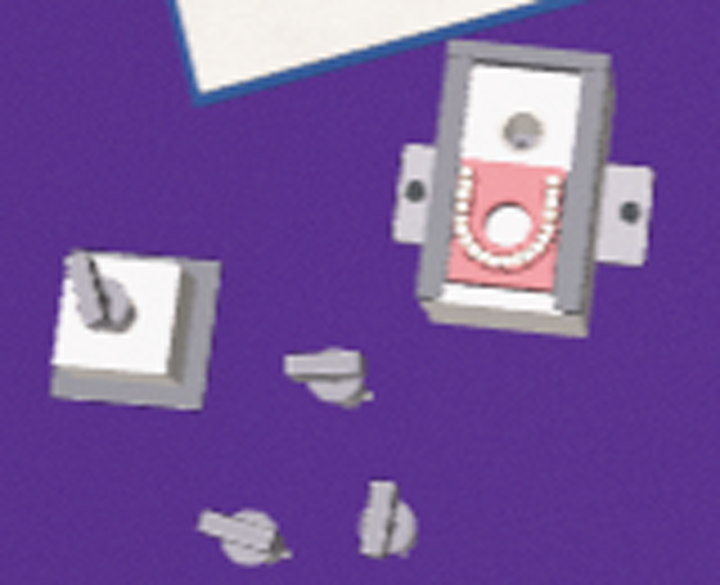

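View pics/scenez.png

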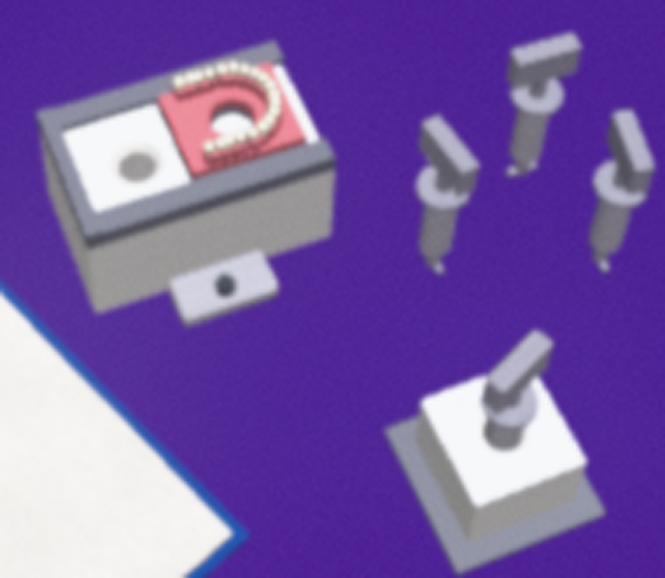

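```bash
cat > h.py <<'E'
import numpy as np, cv2, sys
from scipy.spatial.transform import Rotation as Ro
from workcell import sensors, imaging, order, bot
def cam(n):
    c=imaging.camera_info(n); return c,Ro.from_euler('xyz',c['attitude']).as_matrix()
def ray(n,u,v,z,ck=None):
    c,R=ck or cam(n)
    d=R@np.array([(u-c['cx'])/c['fx'],(v-c['cy'])/c['fy'],1.])
    o=np.array(c['origin']); return o+d*(z-o[2])/d[2]
def proj(n,P,ck=None):
    c,R=ck or cam(n); p=R.T@(np.array(P)-c['origin']); return c['fx']*p[0]/p[2]+c['cx'],c['fy']*p[1]/p[2]+c['cy']
def tool():
    s=sensors.observe(); return s,np.array(s['position']),Ro.from_euler('xyz',s['tool_rot']).as_matrix()
def go(P):
    s,p,R=tool(); return R.T@(np.array(P)-p)*100
def rep():
    s,p,R=tool(); print('t',round(s['clock'],2),'p',p.round(4),'F',np.round(s['force'],1),'M',np.round(s['moment'],2),'w',round(s['grip_width'],4)); print('R',R.round(3).tolist(),'q',np.round(s['qpos'],2))
E
python3 - <<'E'
from h import *
Z=lambda x,y:(135+x/4.5,160+y/4.5)
S=lambda x,y:(220+x/3.5,215+y/3.5)
rep()
for n,f,l in (("top",Z,[("well",523,131,.07),("jaw",508,224,.086),("railtop_pl",449,42,.082),("pr",611,55,.082),("nl",420,298,.082),("nr",583,312,.082),("rk",75,252,.05),("rk",185,260,.05),("rk",175,380,.05),("rk",52,370,.05),("headend",78,254,.127),("headend",105,315,.127),("foot",62,398,.0)]),
 ("scene",S,[("well",137,166,.07),("jaw",232,122,.086),("rk",420,402,.05),("rk",545,375,.05),("rk",585,462,.05),("rk",480,505,.05),("headend",493,383,.127),("headend",545,338,.127)])):
    for a,x,y,z in l: print(n,a,ray(n,*f(x,y),z).round(4))
E
```

```text
t 0.15 p [ 0.2147 -0.5867  0.2389] F [-0.2 -0.7  0.6] M [-0.    0.04 -0.04] w 0.0854
R [[-0.0, 0.344, -0.939], [0.001, -0.939, -0.344], [-1.0, -0.001, 0.0]] q [ 1.15  0.52 -0.04  1.6   0.02  1.02 -0.11]
top well [0.6083 0.0258 0.07  ]
top jaw [0.5507 0.0368 0.086 ]
top railtop_pl [0.661 0.064 0.082]
top pr [ 0.6458 -0.0279  0.082 ]
top nl [0.5132 0.0888 0.082 ]
top nr [ 0.498  -0.0016  0.082 ]
top rk [0.5626 0.2887 0.05  ]
top rk [0.5528 0.2257 0.05  ]
top rk [0.4834 0.2338 0.05  ]
top rk [0.4948 0.3035 0.05  ]
top headend [0.5432 0.2681 0.127 ]
top headend [0.5083 0.2544 0.127 ]
top foot [0.4869 0.3109 0.    ]
scene well [0.6121 0.0324 0.07  ]
scene jaw [0.5549 0.0445 0.086 ]
scene rk [0.5528 0.2325 0.05  ]
scene rk [0.4862 0.2545 0.05  ]
scene rk [0.4997 0.3053 0.05  ]
scene rk [0.5605 0.2959 0.05  ]
scene headend [0.5446 0.2724 0.127 ]
scene headend [0.5076 0.266  0.127 ]
```

Run:
```python
from h import *
print(go([.48,.13,.28]).round(2), go([.33,-.3,.28]).round(2))
```

```text
[ -4.07 -58.19 -49.55] [ -4.09 -22.97 -20.68]
```

>>> {"api": "arm_command", "payload": {
  "commands": [
    {"dx": -1,"dy": -2.5,"dz": -2},
    {"dx": -2,"dy": -5,"dz": -4},
    {"dx": -3,"dy": -8,"dz": -6.5,"twist": 0.1},
    {"dx": -4,"dy": -11,"dz": -9,"twist": 0.2},
    {"dx": -4,"dy": -14,"dz": -11.5,"twist": 0.3},
    {"dx": -4,"dy": -17,"dz": -14,"twist": 0.4},
    {"dx": -4,"dy": -20,"dz": -16.5,"twist": 0.5},
    {"dx": -4,"dy": -23,"dz": -19,"twist": 0.5},
    {"dx": -4,"dy": -26,"dz": -21.5,"twist": 0.5},
    {"dx": -4,"dy": -29,"dz": -24,"twist": 0.5},
    {"dx": -4,"dy": -32,"dz": -26.5,"twist": 0.5},
    {"dx": -4,"dy": -35,"dz": -29,"twist": 0.5}
  ],
  "grip": -1
}}

```text
validation failed for argument at $.co...
```

Run:
```python
from h import *
rep();print(go([.48,.13,.28]).round(2))
```

```text
t 0.15 p [ 0.2147 -0.5867  0.2389] F [-0.2 -0.7  0.6] M [-0.    0.04 -0.04] w 0.0854
R [[-0.0, 0.344, -0.939], [0.001, -0.939, -0.344], [-1.0, -0.001, 0.0]] q [ 1.15  0.52 -0.04  1.6   0.02  1.02 -0.11]
[ -4.07 -58.19 -49.55]
```

>>> {"api": "arm_command", "payload": {
  "commands": [
    {"dx": -1.0,"dy": -2.5,"dz": -2.0,"twist": 0.0},
    {"dx": -2.0,"dy": -5.0,"dz": -4.0,"twist": 0.0},
    {"dx": -3.0,"dy": -8.0,"dz": -6.5,"twist": 0.1},
    {"dx": -4.0,"dy": -11.0,"dz": -9.0,"twist": 0.2},
    {"dx": -4.0,"dy": -14.0,"dz": -11.5,"twist": 0.3},
    {"dx": -4.0,"dy": -17.0,"dz": -14.0,"twist": 0.4},
    {"dx": -4.0,"dy": -20.0,"dz": -16.5,"twist": 0.5},
    {"dx": -4.0,"dy": -23.0,"dz": -19.0,"twist": 0.5},
    {"dx": -4.0,"dy": -26.0,"dz": -21.5,"twist": 0.5},
    {"dx": -4.0,"dy": -29.0,"dz": -24.0,"twist": 0.5},
    {"dx": -4.0,"dy": -32.0,"dz": -26.5,"twist": 0.5},
    {"dx": -4.0,"dy": -35.0,"dz": -29.0,"twist": 0.5}
  ],
  "grip": -1
}}

```text
clock: 1.15
position: [0.3668, -0.1566, 0.2793]
tool_rot: [-1.305, 1.57, 1.687]
force: [1.8, -0.6, 0.6]
grip_width: 0.0853
```

Run:
```python
from h import *
rep();print(go([.48,.13,.28]).round(2))
```

```text
t 1.15 p [ 0.3668 -0.1566  0.2793] F [ 1.8 -0.6  0.6] M [-0.05 -0.07 -0.02] w 0.0853
R [[-0.0, -0.149, -0.989], [0.0, -0.989, 0.149], [-1.0, -0.0, 0.0]] q [ 0.45  0.11 -0.21  2.09  0.03  0.94 -1.5 ]
[ -0.06 -30.02  -6.93]
```

>>> {"api": "arm_command", "payload": {
  "commands": [
    {"dx": 0.0,"dy": -3.5,"dz": -0.8,"twist": 0.0},
    {"dx": 0.0,"dy": -7.0,"dz": -1.6,"twist": 0.0},
    {"dx": 0.0,"dy": -10.5,"dz": -2.4,"twist": 0.0},
    {"dx": 0.0,"dy": -14.0,"dz": -3.2,"twist": 0.0},
    {"dx": 0.0,"dy": -17.5,"dz": -4.0,"twist": 0.0},
    {"dx": 0.0,"dy": -21.0,"dz": -4.8,"twist": 0.0},
    {"dx": 0.0,"dy": -24.5,"dz": -5.6,"twist": 0.0},
    {"dx": 0.0,"dy": -27.5,"dz": -6.4,"twist": 0.0},
    {"dx": 0.0,"dy": -29.0,"dz": -6.9,"twist": 0.0},
    {"dx": 0.0,"dy": -29.0,"dz": -6.9,"twist": 0.0}
  ],
  "grip": 1
}}

```text
clock: 1.98
position: [0.4789, 0.1235, 0.2791]
tool_rot: [-1.271, 1.569, 1.726]
force: [0.0, 0.2, -0.4]
grip_width: 0.0003
```

Run:
```python
from h import *
rep();ck=cam("wrist");print(ck[0]['origin'],ck[0]['attitude'])
cv2.imwrite("pics/w1.png",imaging.grab_frame("wrist")[:,:,::-1])
import pickle;pickle.dump(ck,open('ck1.pkl','wb'))
```

```text
t 1.98 p [0.4789 0.1235 0.2791] F [ 0.   0.2 -0.4] M [0.01 0.07 0.04] w 0.0003
R [[-0.0, -0.145, -0.989], [0.002, -0.989, 0.145], [-1.0, -0.002, 0.001]] q [-0.03  0.29 -0.42  1.87  0.14  1.01 -2.23]
[0.550704   0.11261234 0.41453641] [ 2.84619877e+00  2.68907325e-03 -1.71696994e+00]
```

View pics/w1.png

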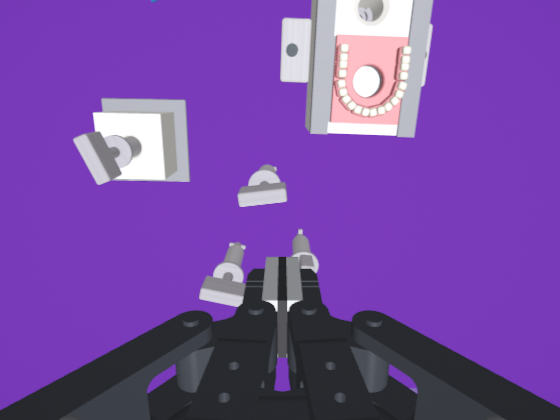

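Run:
```python
import cv2
a=cv2.imread("pics/w1.png")
cv2.imwrite("pics/w1a.png",cv2.resize(a[0:145,270:450],None,fx=4,fy=4,interpolation=cv2.INTER_CUBIC))
cv2.imwrite("pics/w1b.png",cv2.resize(a[90:220,60:300],None,fx=3.3,fy=3.3,interpolation=cv2.INTER_CUBIC))
```

```text
(no output)
```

View pics/w1a.png

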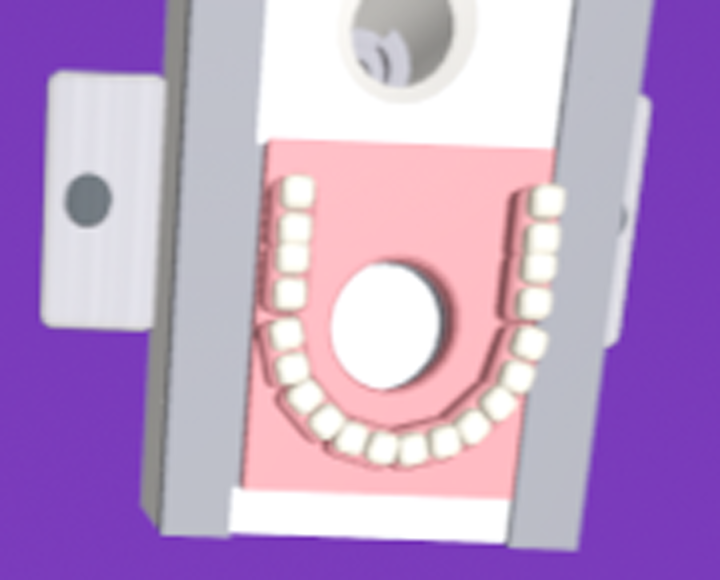

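View pics/w1b.png

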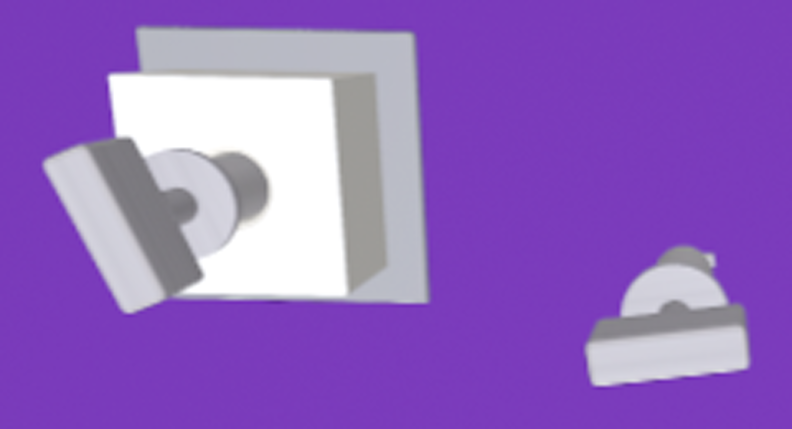

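```bash
cat > m1.py <<'E'
from h import *
import pickle;ck=pickle.load(open('ck1.pkl','rb'))
A=lambda x,y:(270+x/4,y/4)
B=lambda x,y:(60+x/3.3,90+y/3.3)
def P(l,f,x,y,z):
    p=ray("wrist",*f(x,y),z,ck);print(l,p.round(4));return p
P('hole',A,393,323,.086);P('holeL',A,332,325,.086);P('holeR',A,455,325,.086)
P('platerearL',A,242,488,.086);P('platerearR',A,513,500,.086);P('fl',A,268,140,.086);P('fr',A,554,150,.086)
a=P('railL',A,160,535,.082);b=P('railR',A,578,550,.082);c=P('railLin',A,229,535,.082);d=P('railRin',A,507,545,.082)
e=P('Lfar',A,187,0,.082);f=P('Rfar',A,655,0,.082)
import math
g=lambda u:math.degrees(math.atan2(u[1],u[0]))
print('rail w',np.linalg.norm(a-b),'yaw',g(e-a),g(f-b),'perp',g(a-b)-90, 'lip',np.linalg.norm(c-d))
P('well',A,400,30,.07)
q=[P('bar',B,*t,.127) for t in((45,162),(83,147),(163,297),(125,312))]
print('barcentre',np.mean(q,0),'len',np.linalg.norm(q[0]-q[3]),np.linalg.norm(q[1]-q[2]),'w',np.linalg.norm(q[0]-q[1]),'yaw',g(q[0]-q[3]),g(q[1]-q[2]))
r=[P('rk',B,*t,.05) for t in((108,73),(332,78),(348,296))]
print('rackc',(r[0]+r[2])/2,'size',np.linalg.norm(r[0]-r[1]),np.linalg.norm(r[1]-r[2]))
E
python3 m1.py
```

```text
hole [0.5515 0.0399 0.086 ]
holeL [0.553  0.0526 0.086 ]
holeR [0.5492 0.027  0.086 ]
platerearL [0.5224 0.075  0.086 ]
platerearR [0.5113 0.017  0.086 ]
fl [0.5904 0.0623 0.086 ]
fr [0.5801 0.0049 0.086 ]
railL [0.5146 0.0936 0.082 ]
railR [0.4978 0.0021 0.082 ]
railLin [0.5123 0.0785 0.082 ]
railRin [0.5012 0.0176 0.082 ]
Lfar [0.6189 0.0751 0.082 ]
Rfar [ 0.6052 -0.0178  0.082 ]
rail w 0.09300151766534366 yaw -10.03685898391499 -10.497691106135003 perp -10.38423203086434 lip 0.06182283690011225
well [0.6093 0.0304 0.07  ]
bar [0.5419 0.277  0.127 ]
bar [0.544  0.2672 0.127 ]
bar [0.5066 0.2588 0.127 ]
bar [0.5044 0.2689 0.127 ]
barcentre [0.52423134 0.26797764 0.127     ] len 0.038422371430539275 0.03828271095441829 w 0.010047573481326132 yaw 12.202744126981937 12.75137312393012
rk [0.5616 0.2951 0.05  ]
rk [0.5508 0.231  0.05  ]
rk [0.4869 0.2417 0.05  ]
rackc [0.52426195 0.26840683 0.05      ] size 0.06494648128907535 0.06472078041686294
```

Run:
```python
from h import *
print(go([.495,.050,.279]).round(2),go([.495,.050,.084]).round(2))
```

```text
[-0.01  6.82 -2.7 ] [19.49  6.84 -2.72]
```

>>> {"api": "arm_command", "payload": {
  "commands": [
    {"dx": 0.0,"dy": 2.5,"dz": -1.0,"twist": 0.03},
    {"dx": 1.0,"dy": 5.0,"dz": -2.0,"twist": 0.03},
    {"dx": 4.0,"dy": 6.8,"dz": -2.7,"twist": 0.03},
    {"dx": 7.5,"dy": 6.8,"dz": -2.7,"twist": 0.03},
    {"dx": 11.0,"dy": 6.8,"dz": -2.7,"twist": 0.03},
    {"dx": 14.0,"dy": 6.8,"dz": -2.7,"twist": 0.03},
    {"dx": 16.5,"dy": 6.8,"dz": -2.7,"twist": 0.03},
    {"dx": 18.0,"dy": 6.8,"dz": -2.7,"twist": 0.03},
    {"dx": 19.0,"dy": 6.8,"dz": -2.7,"twist": 0.03},
    {"dx": 19.4,"dy": 6.8,"dz": -2.7,"twist": 0.03},
    {"dx": 19.4,"dy": 6.8,"dz": -2.7,"twist": 0.03}
  ]
}}

```text
clock: 2.95
position: [0.4946, 0.0499, 0.0847]
tool_rot: [-0.21, 1.569, 2.755]
force: [-0.0, -0.6, -0.5]
grip_width: -0.0001
```

Run:
```python
from h import *
rep()
cv2.imwrite("pics/w2.png",imaging.grab_frame("wrist")[:,:,::-1])
```

```text
t 2.95 p [0.4946 0.0499 0.0847] F [-0.  -0.6 -0.5] M [-0.02  0.01  0.03] w -0.0001
R [[-0.001, -0.176, -0.984], [0.001, -0.984, 0.176], [-1.0, -0.0, 0.002]] q [ 0.    0.57 -0.29  2.04  0.29  0.57 -2.25]
```

View pics/w2.png

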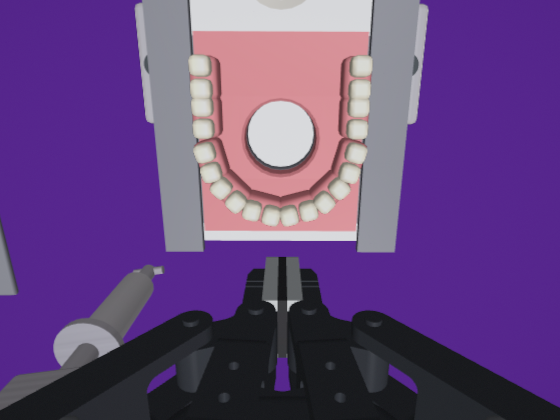

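>>> {"api": "arm_command", "payload": {
  "commands": [
    {"dx": 0.0,"dy": 0.0,"dz": -0.5,"twist": 0.0},
    {"dx": 0.0,"dy": 0.0,"dz": -1.0,"twist": 0.0},
    {"dx": 0.0,"dy": 0.0,"dz": -1.7,"twist": 0.0},
    {"dx": 0.0,"dy": 0.0,"dz": -2.4,"twist": 0.0},
    {"dx": 0.0,"dy": 0.0,"dz": -3.1,"twist": 0.0},
    {"dx": 0.0,"dy": 0.0,"dz": -3.8,"twist": 0.0},
    {"dx": 0.0,"dy": 0.0,"dz": -4.5,"twist": 0.0},
    {"dx": 0.0,"dy": 0.0,"dz": -5.1,"twist": 0.0},
    {"dx": 0.0,"dy": 0.0,"dz": -5.6,"twist": 0.0},
    {"dx": 0.0,"dy": 0.0,"dz": -6.0,"twist": 0.0},
    {"dx": 0.0,"dy": 0.0,"dz": -6.4,"twist": 0.0},
    {"dx": 0.0,"dy": 0.0,"dz": -6.7,"twist": 0.0}
  ]
}}

```text
clock: 4.0
position: [0.5613, 0.0382, 0.0853]
tool_rot: [-0.794, 1.57, 2.17]
force: [-0.4, -0.5, -0.2]
grip_width: 0.0001
```

Run:
```python
from h import *
rep()
cv2.imwrite("pics/w3.png",imaging.grab_frame("wrist")[:,:,::-1])
```

```text
t 4.0 p [0.5613 0.0382 0.0853] F [-0.4 -0.5 -0.2] M [-0.01  0.18 -0.01] w 0.0001
R [[-0.001, -0.176, -0.984], [0.001, -0.984, 0.176], [-1.0, -0.001, 0.001]] q [ 0.04  0.65 -0.3   1.87  0.29  0.66 -2.18]
```

View pics/w3.png

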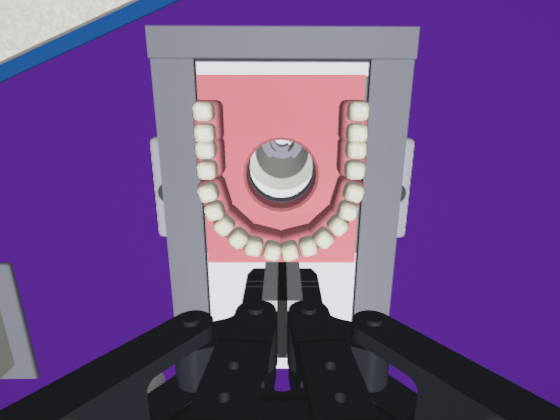

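>>> {"api": "arm_command", "payload": {
  "commands": [
    {"dx": 0.0,"dy": 0.0,"dz": -0.2,"twist": 0.0},
    {"dx": 0.0,"dy": 0.0,"dz": -0.3,"twist": 0.0},
    {"dx": 0.0,"dy": 0.0,"dz": -0.4,"twist": 0.0},
    {"dx": 0.0,"dy": 0.0,"dz": -0.5,"twist": 0.0},
    {"dx": 0.0,"dy": 0.0,"dz": -0.5,"twist": 0.0}
  ]
}}

```text
clock: 4.47
position: [0.5664, 0.0374, 0.0853]
tool_rot: [-0.681, 1.57, 2.283]
force: [-3.4, 1.4, 0.6]
grip_width: 0.0002
```

Run:
```python
from h import *
rep()
cv2.imwrite("pics/w4.png",imaging.grab_frame("wrist")[:,:,::-1])
```

```text
t 4.47 p [0.5664 0.0374 0.0853] F [-3.4  1.4  0.6] M [0.21 0.59 0.01] w 0.0002
R [[-0.001, -0.176, -0.984], [0.001, -0.984, 0.176], [-1.0, -0.001, 0.001]] q [ 0.04  0.65 -0.3   1.86  0.29  0.67 -2.17]
```

View pics/w4.png

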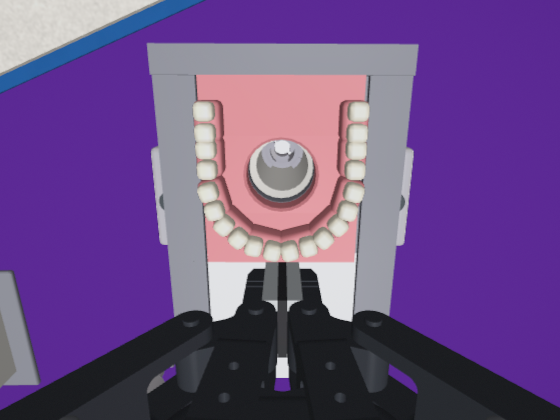

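>>> {"api": "arm_command", "payload": {
  "commands": [
    {"dx": 0.0,"dy": 0.0,"dz": -0.1,"twist": 0.0},
    {"dx": 0.0,"dy": 0.0,"dz": -0.2,"twist": 0.0},
    {"dx": 0.0,"dy": 0.0,"dz": -0.2,"twist": 0.0}
  ]
}}

```text
clock: 4.77
position: [0.5667, 0.0374, 0.0851]
tool_rot: [0.02, 1.567, 2.985]
force: [-13.1, 3.3, 8.6]
grip_width: 0.0001
```

Run:
```python
from h import *
rep()
```

```text
t 4.77 p [0.5667 0.0374 0.0851] F [-13.1   3.3   8.6] M [ 0.6  2.9 -0. ] w 0.0001
R [[-0.004, -0.176, -0.984], [0.001, -0.984, 0.176], [-1.0, 0.0, 0.004]] q [ 0.04  0.66 -0.3   1.85  0.29  0.68 -2.17]
```

>>> {"api": "arm_command", "payload": {
  "commands": [
    {"dx": 0.0,"dy": 0.0,"dz": 0.4,"twist": 0.0},
    {"dx": 0.0,"dy": 0.0,"dz": 1.0,"twist": 0.0},
    {"dx": -2.0,"dy": 0.0,"dz": 2.0,"twist": 0.0},
    {"dx": -5.0,"dy": 0.0,"dz": 3.5,"twist": 0.0},
    {"dx": -8.0,"dy": 0.0,"dz": 5.0,"twist": 0.0},
    {"dx": -11.5,"dy": 0.0,"dz": 6.0,"twist": 0.0},
    {"dx": -14.0,"dy": 0.0,"dz": 6.0,"twist": 0.0},
    {"dx": -15.0,"dy": 0.0,"dz": 6.0,"twist": 0.0},
    {"dx": -15.0,"dy": 0.0,"dz": 6.0,"twist": 0.0},
    {"dx": -15.0,"dy": 0.0,"dz": 6.0,"twist": 0.0}
  ],
  "grip": -1
}}

```text
clock: 5.6
position: [0.5083, 0.0476, 0.2351]
tool_rot: [0.039, 1.568, 3.003]
force: [0.3, 0.2, -0.1]
grip_width: 0.0852
```

Run:
```python
from h import *
rep();ck=cam("wrist")
a=imaging.grab_frame("wrist")[:,:,::-1];cv2.imwrite("pics/w5.png",a)
import pickle;pickle.dump(ck,open('ck5.pkl','wb'))
print(proj("wrist",[.6095,.029,.086],ck))
```

```text
t 5.6 p [0.5083 0.0476 0.2351] F [ 0.3  0.2 -0.1] M [ 0.04  0.05 -0.  ] w 0.0852
R [[-0.003, -0.176, -0.984], [0.0, -0.984, 0.176], [-1.0, 0.0, 0.003]] q [ 0.09  0.37 -0.38  1.89  0.16  0.92 -2.12]
(np.float64(282.67663407434964), np.float64(49.902938254842525))
```

View pics/w5.png

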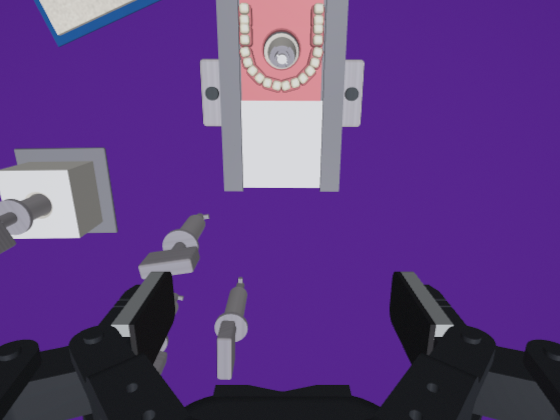

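Run:
```python
from h import *
import pickle;ck=pickle.load(open('ck5.pkl','rb'))
a=cv2.imread("pics/w5.png")
b=cv2.resize(a[20:110,225:345],None,fx=6,fy=6,interpolation=cv2.INTER_CUBIC)
cv2.imwrite("pics/w5a.png",b)
P=lambda u,v,z:ray("wrist",u,v,z,ck).round(4)
print('rear rail',P(223,191,.082),P(340,191,.082),'rearplate',P(240,100,.086),P(323,100,.086))
```

```text
rear rail [0.5149 0.0948 0.082 ] [0.4982 0.002  0.082 ] rearplate [0.5814 0.0661 0.086 ] [0.5705 0.0057 0.086 ]
```

View pics/w5a.png

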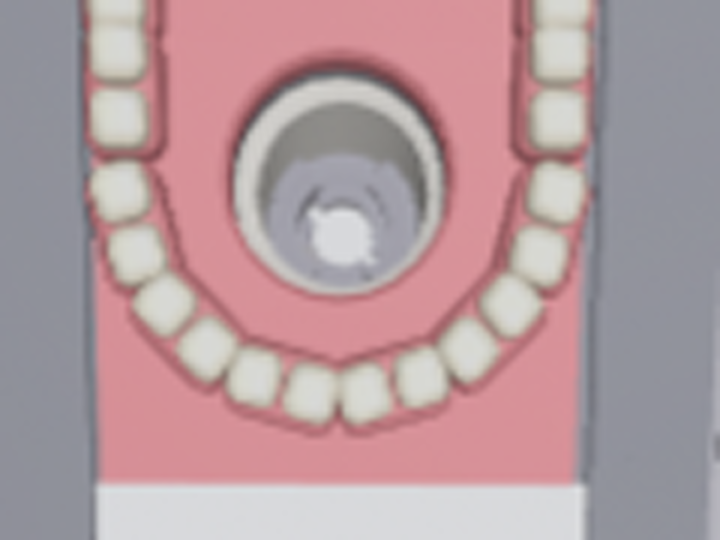

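Run:
```python
from h import *
print(go([.60,.19,.28]).round(2))
```

```text
[ -4.6  -15.63  -6.54]
```

>>> {"api": "arm_command", "payload": {
  "commands": [
    {"dx": -1.0,"dy": -1.3,"dz": -0.6,"twist": -0.1},
    {"dx": -2.0,"dy": -2.6,"dz": -1.2,"twist": -0.22},
    {"dx": -3.0,"dy": -4.0,"dz": -1.8,"twist": -0.34},
    {"dx": -4.0,"dy": -5.4,"dz": -2.4,"twist": -0.46},
    {"dx": -4.5,"dy": -6.8,"dz": -3.0,"twist": -0.58},
    {"dx": -4.5,"dy": -8.2,"dz": -3.6,"twist": -0.7},
    {"dx": -4.5,"dy": -9.6,"dz": -4.2,"twist": -0.82},
    {"dx": -4.5,"dy": -11.0,"dz": -4.8,"twist": -0.94},
    {"dx": -4.5,"dy": -12.4,"dz": -5.4,"twist": -1.06},
    {"dx": -4.5,"dy": -13.8,"dz": -6.0,"twist": -1.18},
    {"dx": -4.5,"dy": -15.0,"dz": -6.5,"twist": -1.3},
    {"dx": -4.5,"dy": -15.5,"dz": -6.5,"twist": -1.42}
  ]
}}

```text
clock: 6.65
position: [0.5997, 0.1902, 0.2768]
tool_rot: [-1.386, 1.564, 3.005]
force: [0.2, 0.2, 0.0]
grip_width: 0.0851
```

>>> {"api": "arm_command", "payload": {
  "commands": [
    {"dx": 0.0,"dy": 0.0,"dz": 0.0,"twist": -0.12},
    {"dx": 0.0,"dy": 0.0,"dz": 0.0,"twist": -0.24},
    {"dx": 0.0,"dy": 0.0,"dz": 0.0,"twist": -0.36},
    {"dx": 0.0,"dy": 0.0,"dz": 0.0,"twist": -0.48},
    {"dx": 0.0,"dy": 0.0,"dz": 0.0,"twist": -0.6},
    {"dx": 0.0,"dy": 0.0,"dz": 0.0,"twist": -0.72},
    {"dx": 0.0,"dy": 0.0,"dz": 0.0,"twist": -0.84},
    {"dx": 0.0,"dy": 0.0,"dz": 0.0,"twist": -0.96},
    {"dx": 0.0,"dy": 0.0,"dz": 0.0,"twist": -1.08},
    {"dx": 0.0,"dy": 0.0,"dz": 0.0,"twist": -1.2},
    {"dx": 0.0,"dy": 0.0,"dz": 0.0,"twist": -1.32},
    {"dx": 0.0,"dy": 0.0,"dz": 0.0,"twist": -1.44}
  ]
}}

```text
clock: 7.65
position: [0.5994, 0.1902, 0.2748]
tool_rot: [-2.816, 1.561, 3.022]
force: [0.3, -0.1, -0.1]
grip_width: 0.0852
```

Run:
```python
from h import *
rep()
s,p,R=tool();print('yaw -z',np.degrees(np.arctan2(-R[1,2],-R[0,2])))
```

```text
t 7.65 p [0.5994 0.1902 0.2748] F [ 0.3 -0.1 -0.1] M [ 0.01 -0.06 -0.  ] w 0.0852
R [[-0.009, 0.431, 0.902], [0.001, 0.902, -0.431], [-1.0, -0.003, -0.009]] q [ 0.22  0.68 -1.02  1.51  0.58  1.29  0.26]
yaw -z 154.47777541258066
```

>>> {"api": "arm_command", "payload": {
  "commands": [
    {"dx": 0.0,"dy": 0.0,"dz": 0.0,"twist": -0.12},
    {"dx": 0.0,"dy": 0.0,"dz": 0.0,"twist": -0.24},
    {"dx": 0.0,"dy": 0.0,"dz": 0.0,"twist": -0.36},
    {"dx": 0.0,"dy": 0.0,"dz": 0.0,"twist": -0.48},
    {"dx": 0.0,"dy": 0.0,"dz": 0.0,"twist": -0.6},
    {"dx": 0.0,"dy": 0.0,"dz": 0.0,"twist": -0.66},
    {"dx": 0.0,"dy": 0.0,"dz": 0.0,"twist": -0.66}
  ]
}}

```text
clock: 8.23
position: [0.5991, 0.1902, 0.2728]
tool_rot: [2.781, 1.559, 2.999]
force: [0.1, 0.7, 0.4]
grip_width: 0.0852
```

Run:
```python
from h import *
rep();ck=cam("wrist")
s,p,R=tool();print('yaw -z',np.degrees(np.arctan2(-R[1,2],-R[0,2])))
a=imaging.grab_frame("wrist")[:,:,::-1];cv2.imwrite("pics/w6.png",a)
import pickle;pickle.dump(ck,open('ck6.pkl','wb'))
```

```text
t 8.23 p [0.5991 0.1902 0.2728] F [0.1 0.7 0.4] M [-0.04  0.    0.  ] w 0.0852
R [[-0.012, -0.216, 0.976], [0.002, 0.976, 0.216], [-1.0, 0.004, -0.011]] q [ 0.28  0.75 -1.16  1.5   0.68  1.35  0.85]
yaw -z -167.51097386970628
```

View pics/w6.png

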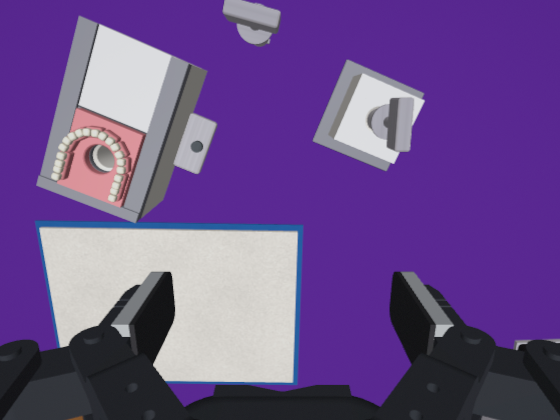

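Run:
```python
import cv2
a=cv2.imread("pics/w6.png")
cv2.imwrite("pics/w6a.png",cv2.resize(a[50:180,300:440],None,fx=4.5,fy=4.5,interpolation=cv2.INTER_CUBIC))
cv2.imwrite("pics/w6b.png",cv2.resize(a[10:230,30:220],None,fx=2.7,fy=2.7,interpolation=cv2.INTER_CUBIC))
```

```text
(no output)
```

View pics/w6a.png

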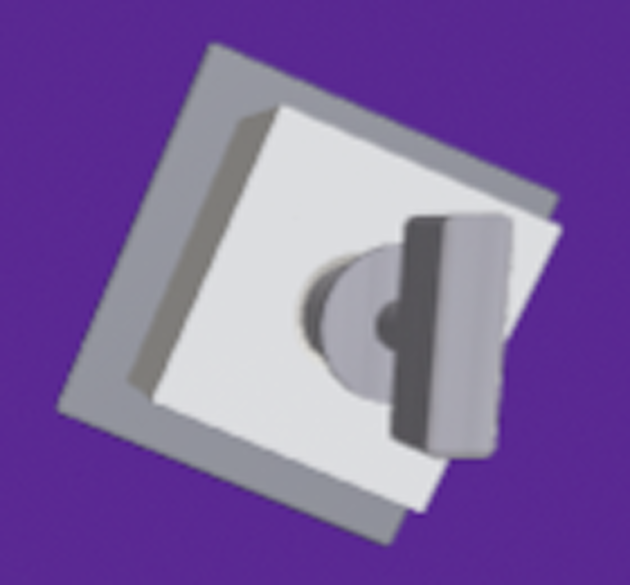

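View pics/w6b.png

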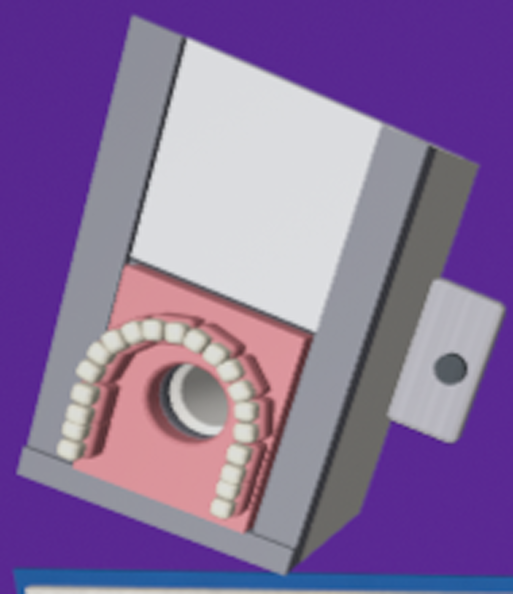

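Run:
```python
from h import *
import pickle,math;ck=pickle.load(open('ck6.pkl','rb'))
A=lambda x,y:(300+x/4.5,50+y/4.5)
B=lambda x,y:(30+x/2.7,10+y/2.7)
def P(f,x,y,z): return ray("wrist",*f(x,y),z,ck)
g=lambda u:math.degrees(math.atan2(u[1],u[0]))
q=[P(A,*t,.127) for t in((445,215),(513,213),(497,458),(428,456))]
print('bar',np.mean(q,0).round(4),g(q[0]-q[3]),g(q[1]-q[2]),np.linalg.norm(q[0]-q[3]),np.linalg.norm(q[0]-q[1]))
r=[P(A,*t,.05) for t in((280,104),(562,230),(425,514),(153,403))]
print('rack',np.mean(r,0).round(4))
print('hole',P(B,190,400,.086).round(4))
m=[P(B,*t,.082) for t in((133,15),(479,163),(18,474),(287,574))]
print('rails',[x.round(4) for x in m])
u=np.array([.984,-.179,0])
print('well from rear',((m[0]+m[1])/2+.105*u).round(4),'from far',((m[2]+m[3])/2-.045*u).round(4))
print(go([.5243,.2683,.2728]).round(2))
```

```text
bar [0.5248 0.2691 0.127 ] -166.67620515776096 -165.70542638540726 0.03919250964726079 0.011074140147036912
rack [0.5254 0.2698 0.05  ]
hole [0.609  0.0311 0.086 ]
rails [array([0.4986, 0.0037, 0.082 ]), array([0.5173, 0.1102, 0.082 ]), array([ 0.6473, -0.0247,  0.082 ]), array([0.6634, 0.0669, 0.082 ])]
well from rear [0.6113 0.0381 0.082 ] from far [0.6111 0.0291 0.082 ]
[ 0.13  9.22 -5.66]
```

Run:
```python
from h import *
import pickle
print(go([.5246,.2688,.20]).round(2),go([.5246,.2688,.107]).round(2))
ck=pickle.load(open('ck1.pkl','rb'));print(ray("wrist",262,196,.12,ck))
```

```text
[ 7.41  9.23 -5.54] [16.71  9.19 -5.44]
[0.47416721 0.14124319 0.12      ]
```

>>> {"api": "arm_command", "payload": {
  "commands": [
    {"dx": 0.0,"dy": 1.5,"dz": -1.0,"twist": 0.0},
    {"dx": 0.0,"dy": 4.0,"dz": -2.5,"twist": 0.0},
    {"dx": 0.5,"dy": 6.5,"dz": -4.0,"twist": 0.0},
    {"dx": 2.0,"dy": 8.5,"dz": -5.0,"twist": 0.0},
    {"dx": 4.5,"dy": 9.2,"dz": -5.5,"twist": 0.0},
    {"dx": 6.5,"dy": 9.2,"dz": -5.5,"twist": 0.0},
    {"dx": 7.4,"dy": 9.2,"dz": -5.5,"twist": 0.0},
    {"dx": 7.4,"dy": 9.2,"dz": -5.5,"twist": 0.0}
  ],
  "grip": 0
}}

```text
clock: 8.95
position: [0.5245, 0.2679, 0.198]
tool_rot: [2.903, 1.556, 3.115]
force: [-0.8, -0.4, 0.3]
grip_width: 0.0429
```

Run:
```python
from h import *
rep();ck=cam("wrist")
s,p,R=tool();print('yaw -z',np.degrees(np.arctan2(-R[1,2],-R[0,2])),go([.5246,.2688,.107]).round(2))
a=imaging.grab_frame("wrist")[:,:,::-1];cv2.imwrite("pics/w7.png",a)
import pickle;pickle.dump(ck,open('ck7.pkl','wb'))
```

```text
t 8.95 p [0.5245 0.2679 0.198 ] F [-0.8 -0.4  0.3] M [-0.03 -0.01  0.02] w 0.0429
R [[-0.014, -0.21, 0.978], [0.0, 0.978, 0.21], [-1.0, 0.003, -0.014]] q [ 0.14  0.77 -1.13  1.69  0.73  1.18  0.6 ]
yaw -z -167.86781754609444 [9.1  0.05 0.15]
```

View pics/w7.png

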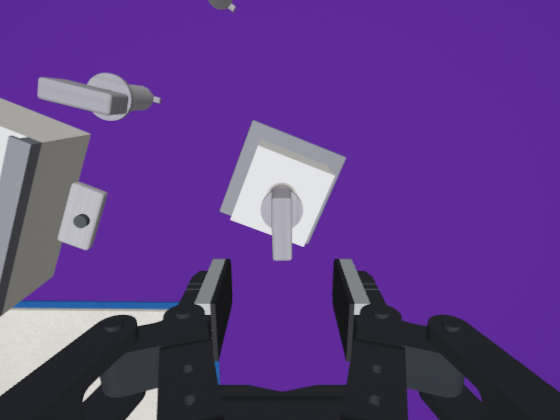

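Run:
```python
from h import *
import pickle
ck=pickle.load(open('ck7.pkl','rb'))
a=cv2.imread("pics/w7.png");cv2.imwrite("pics/w7a.png",cv2.resize(a[110:280,200:360],None,fx=3.5,fy=3.5,interpolation=cv2.INTER_CUBIC))
for v in (198,260): print(ray("wrist",282,v,.127,ck))
```

```text
[0.50543231 0.26476343 0.127     ]
[0.54365835 0.27295347 0.127     ]
```

View pics/w7a.png

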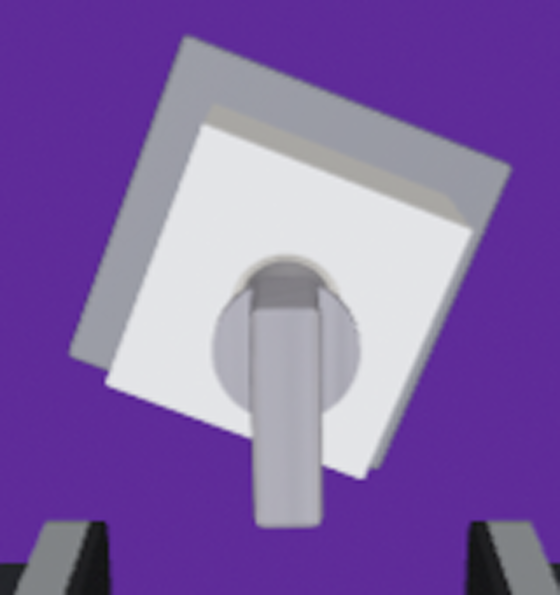

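>>> {"api": "arm_command", "payload": {
  "commands": [
    {"dx": 1.5,"dy": 0.0,"dz": 0.1,"twist": 0.0},
    {"dx": 4.0,"dy": 0.0,"dz": 0.1,"twist": 0.0},
    {"dx": 6.0,"dy": 0.0,"dz": 0.1,"twist": 0.0},
    {"dx": 7.5,"dy": 0.0,"dz": 0.1,"twist": 0.0},
    {"dx": 8.5,"dy": 0.0,"dz": 0.1,"twist": 0.0},
    {"dx": 9.1,"dy": 0.0,"dz": 0.1,"twist": 0.0},
    {"dx": 9.1,"dy": 0.0,"dz": 0.1,"twist": 0.0},
    {"dx": 9.1,"dy": 0.0,"dz": 0.1,"twist": 0.0}
  ]
}}

```text
clock: 9.67
position: [0.5251, 0.269, 0.1092]
tool_rot: [2.783, 1.558, 2.994]
force: [0.5, 0.2, 0.1]
grip_width: 0.043
```

>>> {"api": "arm_command", "payload": {
  "commands": [
    {"dx": 0.0,"dy": 0.0,"dz": 0.0,"twist": 0.0},
    {"dx": 0.0,"dy": 0.0,"dz": 0.0,"twist": 0.0},
    {"dx": 0.0,"dy": 0.0,"dz": 0.0,"twist": 0.0},
    {"dx": 0.0,"dy": 0.0,"dz": 0.0,"twist": 0.0},
    {"dx": 0.0,"dy": 0.0,"dz": 0.0,"twist": 0.0},
    {"dx": 0.0,"dy": 0.0,"dz": 0.0,"twist": 0.0}
  ],
  "grip": 1,
  "squeeze": 60
}}

```text
clock: 10.17
position: [0.5255, 0.2691, 0.11]
tool_rot: [2.74, 1.559, 2.951]
force: [-0.7, -0.4, 6.5]
grip_width: 0.0108
```

Run:
```python
from h import *
rep();ck=cam("wrist")
s,p,R=tool();print('yaw -z',np.degrees(np.arctan2(-R[1,2],-R[0,2])))
a=imaging.grab_frame("wrist")[:,:,::-1];cv2.imwrite("pics/w8.png",a)
```

```text
t 10.17 p [0.5255 0.2691 0.11  ] F [-0.7 -0.4  6.5] M [-0.25  0.11  0.02] w 0.0108
R [[-0.012, -0.21, 0.978], [0.002, 0.978, 0.21], [-1.0, 0.005, -0.011]] q [ 0.09  0.87 -1.04  1.75  0.85  1.05  0.52]
yaw -z -167.88950584897074
```

View pics/w8.png

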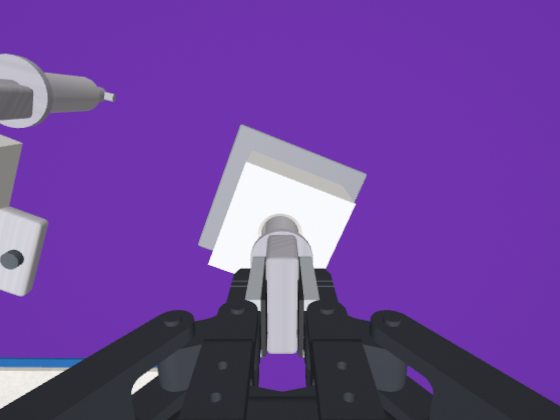

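>>> {"api": "arm_command", "payload": {
  "commands": [
    {"dx": -0.5,"dy": 0.0,"dz": 0.0,"twist": 0.0},
    {"dx": -2.0,"dy": 0.0,"dz": 0.0,"twist": 0.0},
    {"dx": -4.0,"dy": 0.0,"dz": 0.0,"twist": 0.0},
    {"dx": -6.5,"dy": 0.0,"dz": 0.0,"twist": 0.0},
    {"dx": -9.0,"dy": 0.0,"dz": 0.0,"twist": 0.0},
    {"dx": -11.0,"dy": 0.0,"dz": 0.0,"twist": 0.0},
    {"dx": -12.5,"dy": 0.0,"dz": 0.0,"twist": 0.0},
    {"dx": -13.5,"dy": 0.0,"dz": 0.0,"twist": 0.0},
    {"dx": -13.5,"dy": 0.0,"dz": 0.0,"twist": 0.0},
    {"dx": -13.5,"dy": 0.0,"dz": 0.0,"twist": 0.0}
  ]
}}

```text
clock: 11.05
position: [0.527, 0.2687, 0.2448]
tool_rot: [2.763, 1.559, 2.975]
force: [-0.2, 0.6, -1.9]
grip_width: 0.011
```

Run:
```python
from h import *
rep()
a=imaging.grab_frame("wrist")[:,:,::-1];cv2.imwrite("pics/w9.png",a)
print(go([.6098,.0298,.24]).round(2))
```

```text
t 11.05 p [0.527  0.2687 0.2448] F [-0.2  0.6 -1.9] M [-0.03 -0.01  0.04] w 0.011
R [[-0.011, -0.21, 0.978], [0.002, 0.978, 0.21], [-1.0, 0.004, -0.011]] q [ 0.16  0.72 -1.16  1.64  0.68  1.26  0.64]
[  0.28 -25.08   3.11]
```

View pics/w9.png

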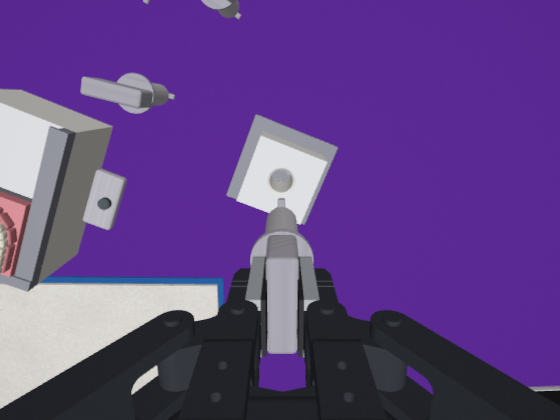

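>>> {"api": "arm_command", "payload": {
  "commands": [
    {"dx": 0.0,"dy": -1.0,"dz": 0.1,"twist": 0.0},
    {"dx": 0.0,"dy": -3.0,"dz": 0.4,"twist": 0.05},
    {"dx": 0.0,"dy": -5.5,"dz": 0.7,"twist": 0.1},
    {"dx": 0.0,"dy": -8.5,"dz": 1.1,"twist": 0.15},
    {"dx": 0.0,"dy": -11.5,"dz": 1.4,"twist": 0.2},
    {"dx": 0.0,"dy": -14.5,"dz": 1.8,"twist": 0.25},
    {"dx": 0.0,"dy": -17.5,"dz": 2.2,"twist": 0.3},
    {"dx": 0.0,"dy": -20.5,"dz": 2.6,"twist": 0.35},
    {"dx": 0.0,"dy": -23.0,"dz": 2.9,"twist": 0.39},
    {"dx": 0.0,"dy": -24.5,"dz": 3.1,"twist": 0.39},
    {"dx": 0.0,"dy": -25.1,"dz": 3.1,"twist": 0.39},
    {"dx": 0.0,"dy": -25.1,"dz": 3.1,"twist": 0.39}
  ]
}}

```text
clock: 12.1
position: [0.6096, 0.0276, 0.2417]
tool_rot: [-3.057, 1.557, 3.046]
force: [-0.6, 0.1, -2.3]
grip_width: 0.011
```

```bash
cat > st.py <<'E'
from h import *
import pickle
n=sys.argv[1]
rep();ck=cam("wrist");pickle.dump(ck,open(f'ck{n}.pkl','wb'))
s,p,R=tool();print('yaw -z',np.degrees(np.arctan2(-R[1,2],-R[0,2])))
for c in ["wrist"]+sys.argv[2:]: cv2.imwrite(f"pics/{c}_{n}.png",imaging.grab_frame(c)[:,:,::-1])
print(go([.6098,.0298,p[2]]).round(2))
E
python3 st.py 10 scene top
```

```text
t 12.1 p [0.6096 0.0276 0.2417] F [-0.6  0.1 -2.3] M [ 0.06 -0.03  0.03] w 0.011
R [[-0.014, 0.18, 0.984], [0.001, 0.984, -0.18], [-1.0, -0.001, -0.014]] q [ 0.52  0.71 -1.07  1.59  0.65  1.25  0.72]
yaw -z 169.64985998942166
[ 0.09 -0.08  0.07]
```

View pics/wrist_10.png

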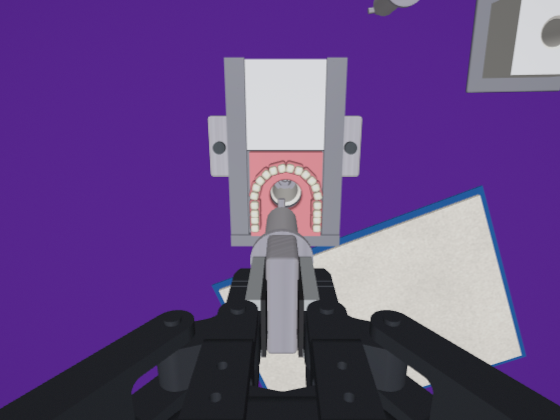

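View pics/scene_10.png

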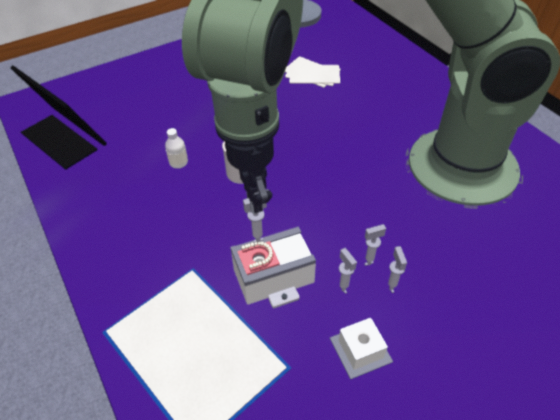

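Run:
```python
from h import *
import pickle
ck=pickle.load(open('ck10.pkl','rb'))
a=cv2.imread("pics/wrist_10.png");cv2.imwrite("pics/w10a.png",cv2.resize(a[130:280,220:350],None,fx=4.5,fy=4,interpolation=cv2.INTER_CUBIC))
s,p,R=tool();print(p)
P=lambda u,v,z:ray("wrist",u,v,z,ck).round(4)
print('rear rails',P(225.5,58,.082),P(347,58,.082),'far',P(231,246,.082),P(340,246,.082))
print('foot axis exp',proj("wrist",[p[0],p[1],p[2]-.106],ck))
```

```text
[0.60923142 0.03075035 0.24256468]
rear rails [0.4995 0.0049 0.082 ] [0.5158 0.0942 0.082 ] far [ 0.6475 -0.024   0.082 ] [0.6645 0.0683 0.082 ]
foot axis exp (np.float64(286.4070106724137), np.float64(211.43787289381766))
```

View pics/w10a.png

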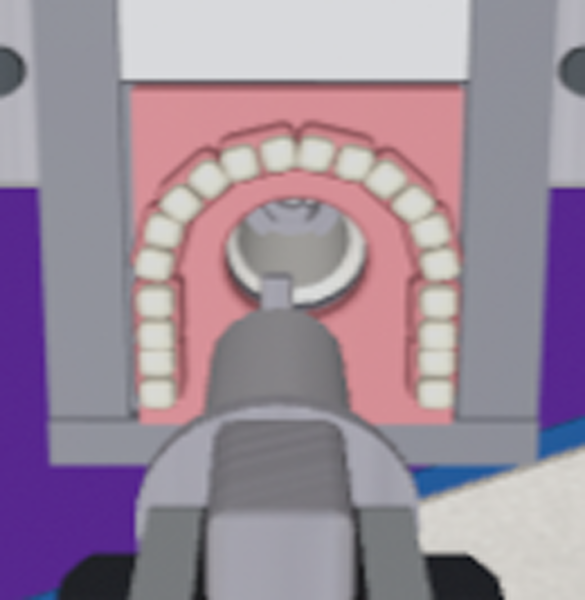

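>>> {"api": "arm_command", "payload": {
  "commands": [
    {"dx": 0.5,"dy": -0.1,"dz": 0.0,"twist": 0.0},
    {"dx": 1.2,"dy": -0.1,"dz": 0.0,"twist": 0.0},
    {"dx": 2.0,"dy": -0.1,"dz": 0.0,"twist": 0.0},
    {"dx": 2.5,"dy": -0.1,"dz": 0.0,"twist": 0.0},
    {"dx": 2.5,"dy": -0.1,"dz": 0.0,"twist": 0.0},
    {"dx": 2.5,"dy": -0.1,"dz": 0.0,"twist": 0.0},
    {"dx": 2.5,"dy": -0.1,"dz": 0.0,"twist": 0.0}
  ]
}}

```text
clock: 12.83
position: [0.6088, 0.03, 0.2177]
tool_rot: [3.141, 1.558, 2.964]
force: [0.5, 0.8, -1.4]
grip_width: 0.011
```

```bash
python3 st.py 11
python3 - <<'E'
from h import *
a=cv2.imread("pics/wrist_11.png");cv2.imwrite("pics/w11a.png",cv2.resize(a[130:280,220:350],None,fx=4.5,fy=4,interpolation=cv2.INTER_CUBIC))
print(tool()[1])
E
```

```text
t 12.83 p [0.6088 0.03   0.2177] F [ 0.5  0.8 -1.4] M [-0.06  0.   -0.01] w 0.011
R [[-0.013, 0.176, 0.984], [0.002, 0.984, -0.176], [-1.0, 0.0, -0.013]] q [ 0.51  0.74 -1.06  1.62  0.67  1.21  0.7 ]
yaw -z 169.87139948366544
[0.01 0.   0.09]
[0.60889401 0.02995158 0.21786143]
```

View pics/wrist_11.png

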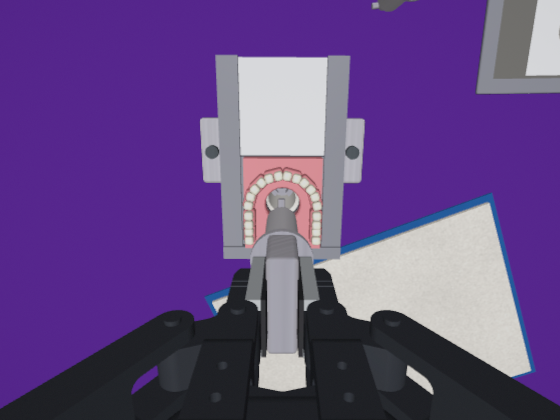

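View pics/w11a.png

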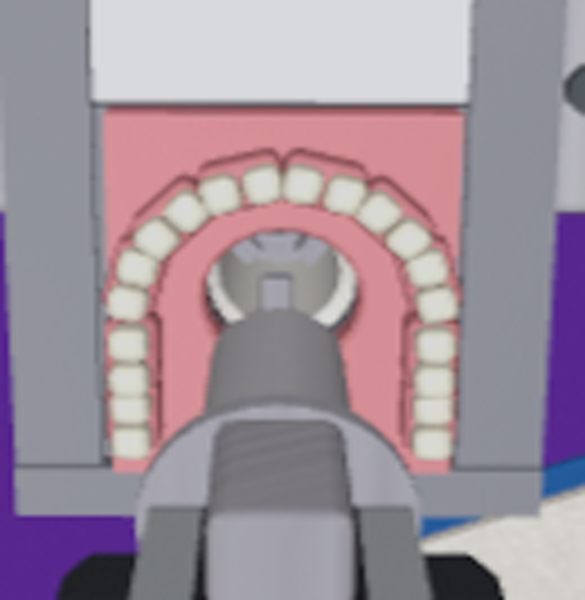

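Run:
```python
from h import *
import pickle
ck=pickle.load(open('ck11.pkl','rb'))
P=lambda u,v,z:ray("wrist",u,v,z,ck)
u=np.array([.984,-.179,0])
a=(P(217,56,.082)+P(350,56,.082))/2;b=(P(223,259,.082)+P(341,259,.082))/2
print(a+.105*u,b-.045*u, np.linalg.norm(b-a))
c=(P(220+104/4.5,130+108/4,.086)+P(220+465/4.5,130+111/4,.086))/2+.035*u;print(c, 'hole rim', P(282.4,130+283/4,.086))
```

```text
[0.61103178 0.03051971 0.082     ] [0.61196101 0.02969045 0.082     ] 0.15108630633165607
[0.61008911 0.03072514 0.086     ] hole rim [0.60771682 0.03063106 0.086     ]
```

>>> {"api": "arm_command", "payload": {
  "commands": [
    {"dx": 0.5,"dy": 0.0,"dz": 0.2,"twist": 0.0},
    {"dx": 1.2,"dy": 0.0,"dz": 0.25,"twist": 0.0},
    {"dx": 2.0,"dy": 0.0,"dz": 0.25,"twist": 0.0},
    {"dx": 2.8,"dy": 0.0,"dz": 0.25,"twist": 0.0},
    {"dx": 3.5,"dy": 0.0,"dz": 0.3,"twist": 0.0},
    {"dx": 4.1,"dy": 0.0,"dz": 0.3,"twist": 0.0},
    {"dx": 4.7,"dy": 0.0,"dz": 0.3,"twist": 0.0},
    {"dx": 5.3,"dy": 0.0,"dz": 0.3,"twist": 0.0},
    {"dx": 5.3,"dy": 0.0,"dz": 0.3,"twist": 0.0},
    {"dx": 5.3,"dy": 0.0,"dz": 0.3,"twist": 0.0}
  ]
}}

```text
clock: 13.72
position: [0.6111, 0.0296, 0.1646]
tool_rot: [3.14, 1.558, 2.964]
force: [1.2, -0.2, -1.1]
grip_width: 0.0108
```

```bash
python3 st.py 12
python3 - <<'E'
from h import *
a=cv2.imread("pics/wrist_12.png");cv2.imwrite("pics/w12a.png",cv2.resize(a[150:300,200:370],None,fx=4,fy=4,interpolation=cv2.INTER_CUBIC))
E
```

```text
t 13.72 p [0.6111 0.0296 0.1646] F [ 1.2 -0.2 -1.1] M [0.02 0.01 0.03] w 0.0108
R [[-0.013, 0.176, 0.984], [0.002, 0.984, -0.176], [-1.0, 0.0, -0.013]] q [ 0.49  0.8  -1.02  1.66  0.73  1.13  0.66]
yaw -z 169.8706375230696
[ 0.04 -0.01 -0.15]
```

View pics/w12a.png

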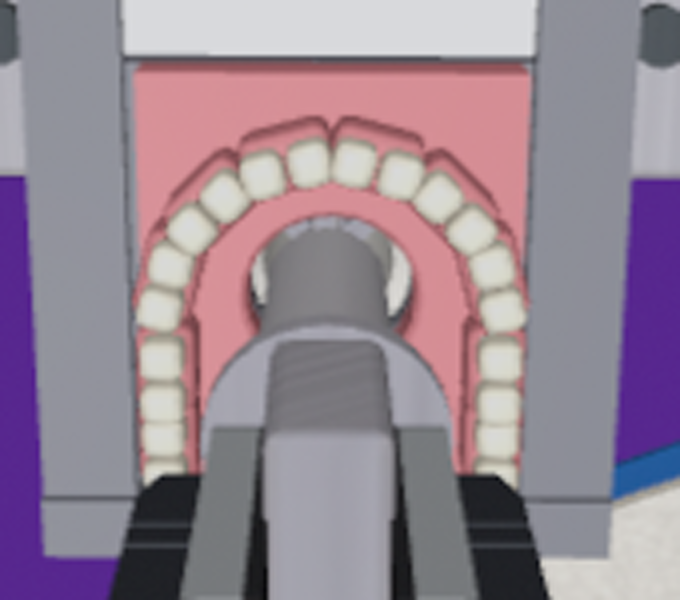

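>>> {"api": "arm_command", "payload": {
  "commands": [
    {"dx": 0.4,"dy": 0.0,"dz": 0.0,"twist": 0.0},
    {"dx": 0.8,"dy": 0.0,"dz": 0.0,"twist": 0.0},
    {"dx": 1.2,"dy": 0.0,"dz": 0.0,"twist": 0.0},
    {"dx": 1.6,"dy": 0.0,"dz": 0.0,"twist": 0.0},
    {"dx": 2.0,"dy": 0.0,"dz": 0.0,"twist": 0.0},
    {"dx": 2.4,"dy": 0.0,"dz": 0.0,"twist": 0.0},
    {"dx": 2.4,"dy": 0.0,"dz": 0.0,"twist": 0.0}
  ]
}}

```text
clock: 14.35
position: [0.6106, 0.0296, 0.14]
tool_rot: [-3.132, 1.557, 2.975]
force: [0.1, -0.3, -0.8]
grip_width: 0.011
```

```bash
python3 st.py 13
python3 - <<'E'
from h import *
a=cv2.imread("pics/wrist_13.png");cv2.imwrite("pics/w13a.png",cv2.resize(a[150:300,200:370],None,fx=4,fy=4,interpolation=cv2.INTER_CUBIC))
E
```

```text
t 14.35 p [0.6106 0.0296 0.14  ] F [ 0.1 -0.3 -0.8] M [-0.02  0.   -0.  ] w 0.011
R [[-0.013, 0.176, 0.984], [0.002, 0.984, -0.176], [-1.0, -0.0, -0.014]] q [ 0.48  0.82 -1.    1.68  0.76  1.09  0.64]
yaw -z 169.87649662367033
[ 0.05 -0.01 -0.1 ]
```

View pics/w13a.png

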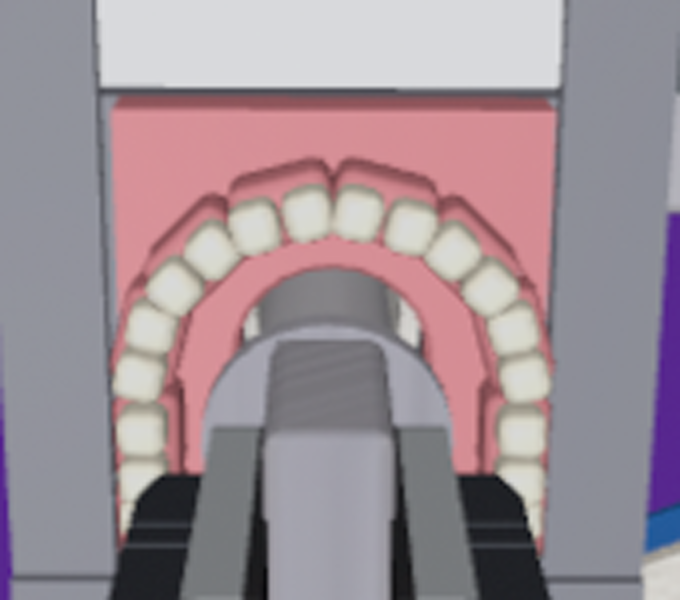

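>>> {"api": "arm_command", "payload": {
  "commands": [
    {"dx": 0.3,"dy": 0.0,"dz": 0.0,"twist": 0.0},
    {"dx": 0.6,"dy": 0.0,"dz": 0.0,"twist": 0.0},
    {"dx": 0.9,"dy": 0.0,"dz": 0.0,"twist": 0.0},
    {"dx": 1.1,"dy": 0.0,"dz": 0.0,"twist": 0.0},
    {"dx": 1.3,"dy": 0.0,"dz": 0.0,"twist": 0.0},
    {"dx": 1.3,"dy": 0.0,"dz": 0.0,"twist": 0.0}
  ]
}}

```text
clock: 14.9
position: [0.6104, 0.0297, 0.1271]
tool_rot: [-3.136, 1.557, 2.971]
force: [0.1, 0.6, -2.3]
grip_width: 0.0105
```

```bash
python3 -c "
from h import *
rep()"
```

```text
t 14.9 p [0.6104 0.0297 0.1271] F [ 0.1  0.6 -2.3] M [ 0.   -0.05 -0.02] w 0.0105
R [[-0.013, 0.176, 0.984], [0.002, 0.984, -0.176], [-1.0, -0.0, -0.014]] q [ 0.47  0.84 -0.99  1.69  0.78  1.07  0.63]
```

>>> {"api": "arm_command", "payload": {
  "commands": [
    {"dx": 0.2,"dy": 0.0,"dz": 0.0,"twist": 0.0},
    {"dx": 0.4,"dy": 0.0,"dz": 0.0,"twist": 0.0},
    {"dx": 0.6,"dy": 0.0,"dz": 0.0,"twist": 0.0},
    {"dx": 0.7,"dy": 0.0,"dz": 0.0,"twist": 0.0},
    {"dx": 0.7,"dy": 0.0,"dz": 0.0,"twist": 0.0}
  ]
}}

```text
clock: 15.32
position: [0.6104, 0.0297, 0.1201]
tool_rot: [-3.136, 1.557, 2.971]
force: [-0.1, -0.0, 0.3]
grip_width: 0.0112
```

```bash
python3 -c "
from h import *
rep()"
```

```text
t 15.32 p [0.6104 0.0297 0.1201] F [-0.1 -0.   0.3] M [-0.11  0.13  0.05] w 0.0112
R [[-0.013, 0.176, 0.984], [0.002, 0.984, -0.176], [-1.0, -0.0, -0.014]] q [ 0.47  0.85 -0.98  1.69  0.79  1.06  0.62]
```

>>> {"api": "arm_command", "payload": {
  "commands": [
    {"dx": 0.05,"dy": 0.0,"dz": 0.0,"twist": 0.0},
    {"dx": 0.1,"dy": 0.0,"dz": 0.0,"twist": 0.0},
    {"dx": 0.1,"dy": 0.0,"dz": 0.0,"twist": 0.0}
  ]
}}

```text
clock: 15.57
position: [0.6107, 0.0298, 0.1198]
tool_rot: [-3.139, 1.558, 2.968]
force: [-2.5, -0.8, 10.1]
grip_width: 0.0109
```

```bash
python3 st.py 14 scene
```

```text
t 15.57 p [0.6107 0.0298 0.1198] F [-2.5 -0.8 10.1] M [-0.27  0.66 -0.02] w 0.0109
R [[-0.012, 0.176, 0.984], [0.002, 0.984, -0.176], [-1.0, -0.0, -0.013]] q [ 0.47  0.85 -0.98  1.69  0.79  1.06  0.62]
yaw -z 169.87583596887137
[ 0.   -0.02 -0.09]
```

View pics/wrist_14.png

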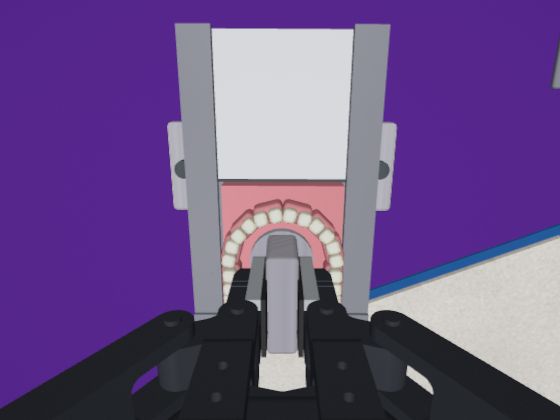

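>>> {"api": "arm_command", "payload": {
  "commands": [
    {"dx": 0.05,"dy": 0.0,"dz": 0.0,"twist": 0.08},
    {"dx": 0.08,"dy": 0.0,"dz": 0.0,"twist": 0.18},
    {"dx": 0.11,"dy": 0.0,"dz": 0.0,"twist": 0.28},
    {"dx": 0.14,"dy": 0.0,"dz": 0.0,"twist": 0.38},
    {"dx": 0.16,"dy": 0.0,"dz": 0.0,"twist": 0.46},
    {"dx": 0.18,"dy": 0.0,"dz": 0.0,"twist": 0.52},
    {"dx": 0.18,"dy": 0.0,"dz": 0.0,"twist": 0.52}
  ]
}}

```text
clock: 16.25
position: [0.6115, 0.0303, 0.1195]
tool_rot: [-2.649, 1.561, 2.933]
force: [-2.2, -0.5, 17.2]
grip_width: 0.011
```

```bash
python3 st.py 15
```

```text
t 16.25 p [0.6115 0.0303 0.1195] F [-2.2 -0.5 17.2] M [-0.16  0.57  0.05] w 0.011
R [[-0.01, 0.645, 0.764], [0.002, 0.764, -0.645], [-1.0, -0.005, -0.009]] q [ 0.41  0.8  -0.87  1.69  0.7   1.    0.16]
yaw -z 139.83677242272816
[ 0.   -0.15 -0.1 ]
```

```bash
python3 -c "
from h import *
rep()
imaging.grab_frame('scene');rep()
a=cv2.imread('pics/wrist_15.png');cv2.imwrite('pics/w15a.png',cv2.resize(a[170:370,180:380],None,fx=3,fy=3,interpolation=cv2.INTER_CUBIC))"
```

```text
t 16.3 p [0.6115 0.0303 0.1195] F [-2.3 -0.3 17.1] M [-0.26  0.59 -0.07] w 0.0109
R [[-0.01, 0.643, 0.766], [0.002, 0.766, -0.643], [-1.0, -0.005, -0.009]] q [ 0.41  0.8  -0.87  1.69  0.7   1.    0.16]
t 16.35 p [0.6115 0.0303 0.1194] F [-1.9 -0.4 18.2] M [-0.22  0.62 -0.07] w 0.0111
R [[-0.01, 0.642, 0.767], [0.002, 0.767, -0.642], [-1.0, -0.005, -0.009]] q [ 0.41  0.8  -0.87  1.69  0.7   1.    0.16]
```

View pics/w15a.png

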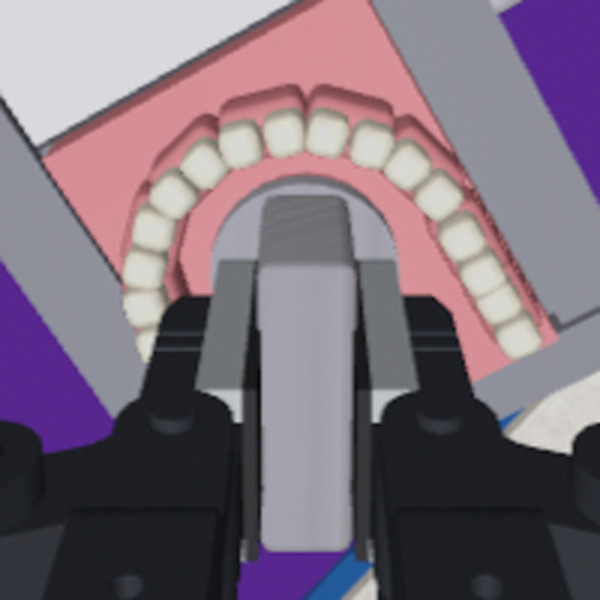

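Run:
```python
from h import *
import pickle
ck=pickle.load(open('ck15.pkl','rb'));s,p,R=tool()
b=-R[:,2];b=b/np.linalg.norm(b);y=R[:,1]
print('origin',ck[0]['origin'])
for f in (.0135,.0245):
    print('foot',f)
    c=np.array([p[0],p[1],f+.081])
    print('washer L,R,C',[np.round(proj('wrist',c+k,ck),1) for k in (-.015*y,.015*y,.015*b)])
    c=np.array([p[0],p[1],f+.123])
    print('bar top end near/far L/R',[np.round(proj('wrist',c+k,ck),1) for k in (.02*b+.006*y,.02*b-.006*y,-.02*b+.006*y,-.02*b-.006*y)])
    c=np.array([p[0],p[1],f+.097]);print('bar bottom near cam',np.round(proj('wrist',c+.02*b+.006*y,ck),1))
print('tip shut',np.round(proj('wrist',p+R[:,0]*.008,ck),1))
```

```text
origin [0.55460164 0.07798645 0.25562583]
foot 0.0135
washer L,R,C [array([252.3, 261.7]), array([315.4, 261.4]), array([283.8, 231.9])]
bar top end near/far L/R [array([301., 260.]), array([266.7, 260.1]), array([299.9, 355.8]), array([268.5, 356. ])]
bar bottom near cam [298.1 233.9]
foot 0.0245
washer L,R,C [array([250.3, 272.1]), array([317.5, 271.8]), array([283.8, 240.7])]
bar top end near/far L/R [array([302.5, 274.3]), array([265.2, 274.5]), array([301.2, 376.6]), array([267.2, 376.8])]
bar bottom near cam [299.2 243.8]
tip shut [283.8 278. ]
```

>>> {"api": "arm_command", "payload": {
  "commands": [
    {"dx": 0.0,"dy": 0.0,"dz": 0.0,"twist": 0.08},
    {"dx": 0.03,"dy": 0.0,"dz": 0.0,"twist": 0.16},
    {"dx": 0.05,"dy": 0.0,"dz": 0.0,"twist": 0.24},
    {"dx": 0.07,"dy": 0.0,"dz": 0.0,"twist": 0.3},
    {"dx": 0.07,"dy": 0.0,"dz": 0.0,"twist": 0.3}
  ]
}}

```text
clock: 16.77
position: [0.6119, 0.0306, 0.1192]
tool_rot: [-2.399, 1.562, 2.885]
force: [1.7, 1.0, 1.9]
grip_width: 0.0107
```

```bash
python3 st.py 16
```

```text
t 16.77 p [0.6119 0.0306 0.1192] F [1.7 1.  1.9] M [ 0.25 -0.45 -0.05] w 0.0107
R [[-0.009, 0.841, 0.54], [0.002, 0.54, -0.841], [-1.0, -0.006, -0.007]] q [ 0.38  0.78 -0.8   1.69  0.65  0.97 -0.1 ]
yaw -z 122.70965608298201
[-0.01 -0.21 -0.05]
```

>>> {"api": "arm_command", "payload": {
  "commands": [
    {"dx": 0.05,"dy": 0.0,"dz": 0.0,"twist": 0.06},
    {"dx": 0.1,"dy": 0.0,"dz": 0.0,"twist": 0.12},
    {"dx": 0.15,"dy": 0.0,"dz": 0.0,"twist": 0.18},
    {"dx": 0.18,"dy": 0.0,"dz": 0.0,"twist": 0.18}
  ]
}}

```text
clock: 17.15
position: [0.6124, 0.0309, 0.1181]
tool_rot: [-2.278, 1.563, 2.829]
force: [-0.4, -0.4, 12.5]
grip_width: 0.0109
```

```bash
python3 st.py 17
```

```text
t 17.15 p [0.6124 0.0309 0.1181] F [-0.4 -0.4 12.5] M [-0.01  0.05 -0.06] w 0.0109
R [[-0.008, 0.923, 0.384], [0.002, 0.384, -0.923], [-1.0, -0.006, -0.005]] q [ 0.35  0.76 -0.76  1.7   0.62  0.95 -0.26]
yaw -z 112.55994712382149
[ 0.   -0.28 -0.01]
```

>>> {"api": "arm_command", "payload": {
  "commands": [
    {"dx": 0.04,"dy": -0.05,"dz": 0.0,"twist": 0.07},
    {"dx": 0.08,"dy": -0.05,"dz": 0.0,"twist": 0.14},
    {"dx": 0.12,"dy": -0.05,"dz": 0.0,"twist": 0.21},
    {"dx": 0.16,"dy": -0.05,"dz": 0.0,"twist": 0.28},
    {"dx": 0.18,"dy": -0.05,"dz": 0.0,"twist": 0.3}
  ]
}}

```text
clock: 17.62
position: [0.6125, 0.0308, 0.1169]
tool_rot: [-2.041, 1.564, 2.767]
force: [2.0, -0.3, 8.0]
grip_width: 0.0107
```

```bash
python3 st.py 18
```

```text
t 17.62 p [0.6125 0.0308 0.1169] F [ 2.  -0.3  8. ] M [-0.08 -0.36 -0.02] w 0.0107
R [[-0.006, 0.995, 0.095], [0.002, 0.095, -0.995], [-1.0, -0.006, -0.003]] q [ 0.31  0.74 -0.69  1.7   0.57  0.92 -0.52]
yaw -z 95.45002047464675
[-0.   -0.28  0.08]
```

>>> {"api": "arm_command", "payload": {
  "commands": [
    {"dx": 0.03,"dy": -0.05,"dz": 0.0,"twist": 0.06},
    {"dx": 0.06,"dy": -0.05,"dz": 0.0,"twist": 0.12},
    {"dx": 0.1,"dy": -0.05,"dz": 0.0,"twist": 0.18},
    {"dx": 0.12,"dy": -0.05,"dz": 0.0,"twist": 0.22},
    {"dx": 0.12,"dy": -0.05,"dz": 0.0,"twist": 0.22}
  ]
}}

```text
clock: 18.08
position: [0.6125, 0.0308, 0.116]
tool_rot: [-1.873, 1.565, 2.716]
force: [3.3, -1.7, 3.7]
grip_width: 0.0109
```

```bash
python3 st.py 19
```

```text
t 18.08 p [0.6125 0.0308 0.116 ] F [ 3.3 -1.7  3.7] M [-0.2  -0.67  0.05] w 0.0109
R [[-0.005, 0.992, -0.123], [0.002, -0.123, -0.992], [-1.0, -0.005, -0.002]] q [ 0.28  0.73 -0.64  1.7   0.53  0.89 -0.71]
yaw -z 82.91017975964081
[ 0.   -0.26  0.13]
```

View pics/wrist_19.png

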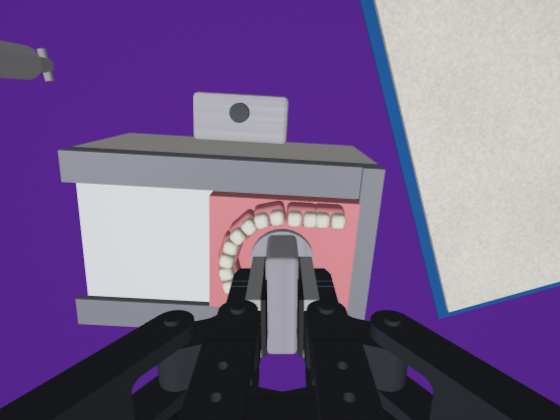

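>>> {"api": "arm_command", "payload": {
  "commands": [
    {"dx": 0.03,"dy": -0.05,"dz": 0.0,"twist": 0.06},
    {"dx": 0.06,"dy": -0.05,"dz": 0.0,"twist": 0.12},
    {"dx": 0.06,"dy": -0.05,"dz": 0.0,"twist": 0.18},
    {"dx": 0.06,"dy": -0.05,"dz": 0.0,"twist": 0.18}
  ]
}}

```text
clock: 18.47
position: [0.6126, 0.0307, 0.1159]
tool_rot: [-1.779, 1.566, 2.631]
force: [3.2, -1.7, 6.7]
grip_width: 0.0111
```

```bash
python3 st.py 20
```

```text
t 18.47 p [0.6126 0.0307 0.1159] F [ 3.2 -1.7  6.7] M [-0.39 -0.81  0.16] w 0.0111
R [[-0.004, 0.955, -0.298], [0.002, -0.298, -0.955], [-1.0, -0.004, -0.001]] q [ 0.25  0.72 -0.6   1.71  0.5   0.88 -0.86]
yaw -z 72.68652399985052
[ 0.   -0.24  0.17]
```

```bash
python3 -c "
import cv2
a=cv2.imread('pics/wrist_20.png');cv2.imwrite('pics/w20a.png',cv2.resize(a[170:370,180:380],None,fx=3,fy=3,interpolation=cv2.INTER_CUBIC))"
```

```text
(no output)
```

View pics/w20a.png

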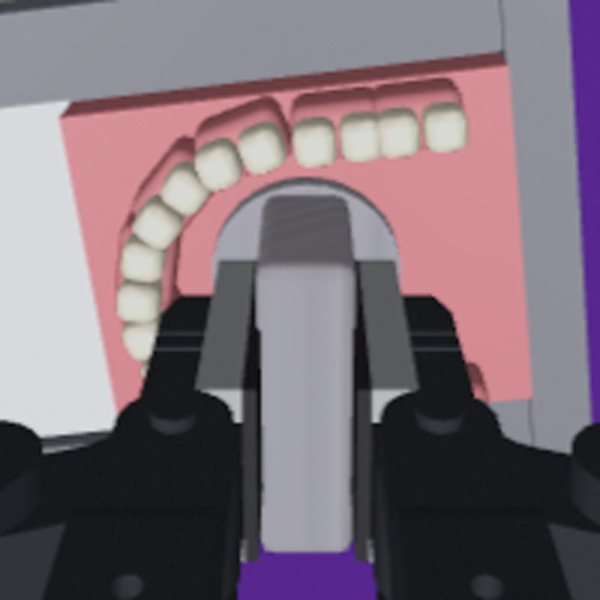

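>>> {"api": "arm_command", "payload": {
  "commands": [
    {"dx": 0.02,"dy": 0.0,"dz": 0.0,"twist": 0.06},
    {"dx": 0.03,"dy": 0.0,"dz": 0.0,"twist": 0.12},
    {"dx": 0.03,"dy": 0.0,"dz": 0.0,"twist": 0.12},
    {"dx": 0.03,"dy": 0.0,"dz": 0.0,"twist": 0.12}
  ]
}}

```text
clock: 18.85
position: [0.6128, 0.0307, 0.1159]
tool_rot: [-1.631, 1.567, 2.665]
force: [1.1, -1.5, 6.4]
grip_width: 0.011
```

```bash
python3 st.py 21 scene; python3 -c "
import cv2
a=cv2.imread('pics/wrist_21.png');cv2.imwrite('pics/w21a.png',cv2.resize(a[170:370,180:380],None,fx=3,fy=3,interpolation=cv2.INTER_CUBIC))"
```

```text
t 18.85 p [0.6128 0.0307 0.1159] F [ 1.1 -1.5  6.4] M [-0.51 -0.48  0.48] w 0.011
R [[-0.003, 0.915, -0.404], [0.002, -0.404, -0.915], [-1.0, -0.004, -0.0]] q [ 0.23  0.71 -0.57  1.71  0.48  0.87 -0.96]
yaw -z 66.17953561285864
[-0.   -0.25  0.2 ]
```

View pics/w21a.png

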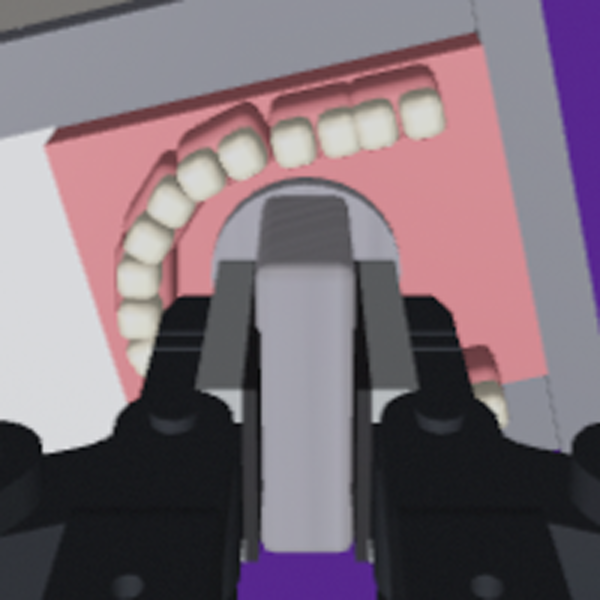

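>>> {"api": "arm_command", "payload": {
  "commands": [
    {"dx": 0.02,"dy": 0.0,"dz": 0.0,"twist": 0.05},
    {"dx": 0.02,"dy": 0.0,"dz": 0.0,"twist": 0.1},
    {"dx": 0.02,"dy": 0.0,"dz": 0.0,"twist": 0.1}
  ]
}}

```text
clock: 19.2
position: [0.613, 0.0306, 0.1159]
tool_rot: [-1.471, 1.568, 2.727]
force: [0.7, -1.8, 6.0]
grip_width: 0.0106
```

```bash
python3 st.py 22 scene; python3 -c "
import cv2
a=cv2.imread('pics/wrist_22.png');cv2.imwrite('pics/w22a.png',cv2.resize(a[170:370,180:380],None,fx=3,fy=3,interpolation=cv2.INTER_CUBIC))"
```

```text
t 19.2 p [0.613  0.0306 0.1159] F [ 0.7 -1.8  6. ] M [-0.51 -0.32  0.95] w 0.0106
R [[-0.003, 0.871, -0.492], [0.001, -0.492, -0.871], [-1.0, -0.003, 0.0]] q [ 0.22  0.71 -0.55  1.71  0.46  0.86 -1.04]
yaw -z 60.54280801976938
[ 0.   -0.24  0.23]
```

View pics/w22a.png

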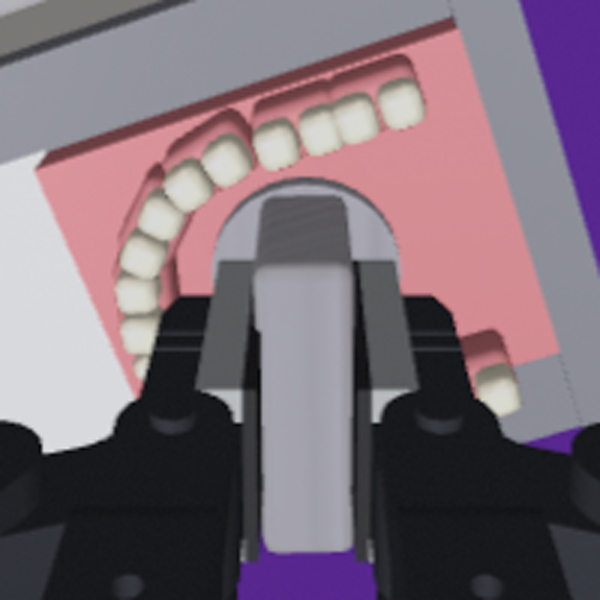

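>>> {"api": "arm_command", "payload": {
  "commands": [
    {"dx": 0.0,"dy": 0.0,"dz": 0.0,"twist": -0.06},
    {"dx": 0.0,"dy": 0.0,"dz": 0.0,"twist": -0.12},
    {"dx": 0.0,"dy": 0.0,"dz": 0.0,"twist": -0.12}
  ]
}}

```text
clock: 19.55
position: [0.613, 0.0305, 0.116]
tool_rot: [-1.597, 1.568, 2.731]
force: [-0.1, -0.6, 4.9]
grip_width: 0.0106
```

>>> {"api": "arm_command", "payload": {
  "commands": [
    {"dx": 0.0,"dy": 0.0,"dz": 0.0,"twist": 0.0},
    {"dx": 0.0,"dy": 0.0,"dz": 0.0,"twist": 0.0},
    {"dx": 0.0,"dy": 0.0,"dz": 0.0,"twist": 0.0},
    {"dx": 0.0,"dy": 0.0,"dz": 0.0,"twist": 0.0},
    {"dx": 0.0,"dy": 0.0,"dz": 0.0,"twist": 0.0}
  ],
  "grip": 0.3
}}

```text
clock: 19.97
position: [0.6129, 0.0306, 0.1158]
tool_rot: [-1.556, 1.567, 2.772]
force: [0.7, 0.8, -0.1]
grip_width: 0.03
```

```bash
python3 st.py 23 ; python3 -c "
import cv2
a=cv2.imread('pics/wrist_23.png');cv2.imwrite('pics/w23a.png',cv2.resize(a[170:370,180:380],None,fx=3,fy=3,interpolation=cv2.INTER_CUBIC))"
```

```text
t 19.97 p [0.6129 0.0306 0.1158] F [ 0.7  0.8 -0.1] M [-0.    0.03 -0.01] w 0.03
R [[-0.003, 0.927, -0.375], [0.001, -0.375, -0.927], [-1.0, -0.003, 0.0]] q [ 0.24  0.71 -0.58  1.71  0.48  0.87 -0.93]
yaw -z 67.96601159193456
[ 0.01 -0.26  0.19]
```

View pics/w23a.png

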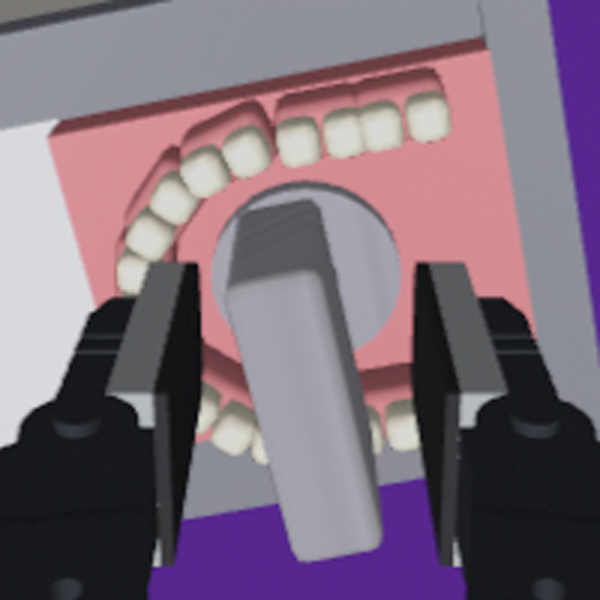

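>>> {"api": "arm_command", "payload": {
  "commands": [
    {"dx": -0.5,"dy": 0.0,"dz": 0.0,"twist": 0.0},
    {"dx": -2.0,"dy": 0.0,"dz": 0.0,"twist": 0.0},
    {"dx": -4.0,"dy": 0.0,"dz": 0.0,"twist": 0.0},
    {"dx": -6.5,"dy": 0.0,"dz": 0.0,"twist": 0.0},
    {"dx": -9.0,"dy": 0.0,"dz": 0.0,"twist": 0.0},
    {"dx": -11.0,"dy": 0.0,"dz": 0.0,"twist": 0.0},
    {"dx": -12.0,"dy": 0.0,"dz": 0.0,"twist": 0.0},
    {"dx": -12.0,"dy": 0.0,"dz": 0.0,"twist": 0.0},
    {"dx": -12.0,"dy": 0.0,"dz": 0.0,"twist": 0.0}
  ]
}}

```text
clock: 20.77
position: [0.6132, 0.0303, 0.2356]
tool_rot: [-1.515, 1.568, 2.813]
force: [-0.4, 0.1, -0.5]
grip_width: 0.0299
```

```bash
python3 st.py 24 scene top; python3 -c "
import cv2
a=cv2.imread('pics/wrist_24.png');cv2.imwrite('pics/w24a.png',cv2.resize(a[120:320,150:400],None,fx=3,fy=3,interpolation=cv2.INTER_CUBIC))
a=cv2.imread('pics/scene_24.png');cv2.imwrite('pics/s24a.png',cv2.resize(a[120:400,120:420],None,fx=2.1,fy=2.1,interpolation=cv2.INTER_CUBIC))"
```

```text
t 20.77 p [0.6132 0.0303 0.2356] F [-0.4  0.1 -0.5] M [-0.    0.02  0.05] w 0.0299
R [[-0.003, 0.927, -0.375], [0.001, -0.375, -0.927], [-1.0, -0.003, 0.0]] q [ 0.28  0.58 -0.64  1.61  0.38  1.09 -0.85]
yaw -z 67.96003943099052
[-0.1  -0.26  0.16]
```

View pics/w24a.png

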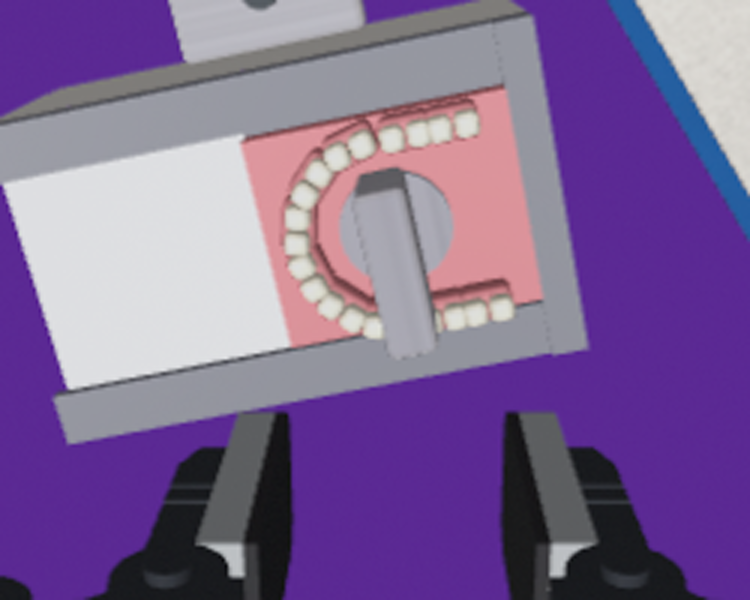

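View pics/s24a.png

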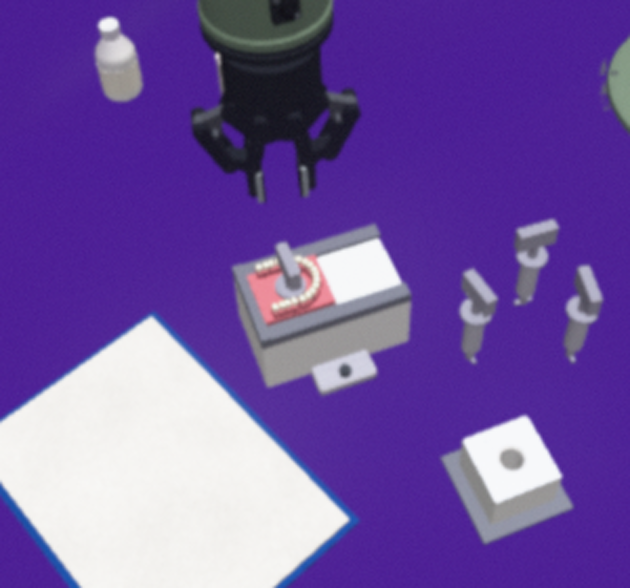

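Run:
```python
from h import *
import pickle,math
ck=pickle.load(open('ck24.pkl','rb'))
P=lambda x,y,z:ray("wrist",150+x/3,120+y/3,z,ck)
g=lambda u:math.degrees(math.atan2(u[1],u[0]))
for z in (.133,.137):
    q=[P(*t,z) for t in((360,195),(405,186),(437,348),(391,358))]
    print(z,np.mean(q,0).round(4),g(q[0]-q[3]),g(q[1]-q[2]),np.linalg.norm(q[0]-q[3]),np.linalg.norm(q[1]-q[2]))
w=[P(338,225,.091),P(453,225,.091)];print('washer d',np.linalg.norm(w[0]-w[1]),np.mean(w,0))
print('jaw front edge',P(506,88,.086).round(4),P(542,303,.086).round(4))
```

```text
0.133 [0.6116 0.0296 0.133 ] 77.90149149554166 78.97561051662858 0.03916216876315068 0.03884897949292178
0.137 [0.6121 0.0308 0.137 ] 77.90149149554173 78.97561051662858 0.03850433876286346 0.03819641031715555
washer d 0.03007212893782606 [0.61090078 0.02997536 0.091     ]
jaw front edge [0.6503 0.0518 0.086 ] [ 0.6391 -0.0065  0.086 ]
```

View pics/top_24.png

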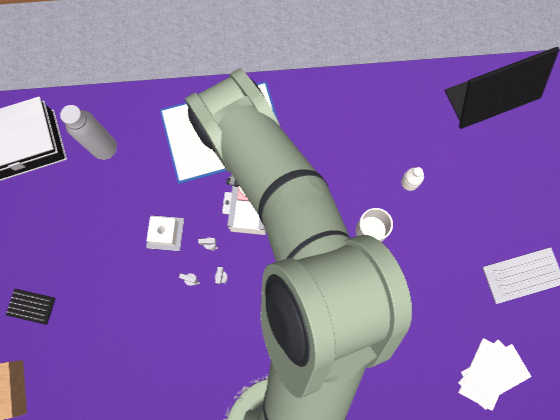

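```bash
python3 -c "
from h import *
print(order.job_done());rep()"
```

```text
the job is handed in; nothing more can be done
None
the job is handed in; nothing more can be done
```

The jaw is home against the stop, and the thumbscrew is screwed down and released. I handed the job in at about 21 s of the 54 s allowed.

**Jaw:** I pushed it along the guide until it stopped, with about 13 N of contact. At the end its front edge measured 35 mm from the well's axis, which is the home position.

**Screw:** I took the one from the rack, the farthest left, and lowered it upright through the jaw. The pin passed the flange without resistance and first touched at the height given for the thread start. The torque rose to about 1 N·m at the stop wall, and the gripper had come down 3.9 mm, against 4 mm expected.

**After letting go:** The head bar lies about 91° clockwise of the guide, within the 75–95° range. The washer and bar sizes in the image match the screwed-down height.

**Surroundings:** The mug and bottle are at the same image positions as at the start, and the gripper is about 10 cm clear of the screw.

**Checks that disagreed:**
- The first 30° or so of the turn gave almost no descent under about 17 N of downward push. After that it followed the thread.
- The tool turned about 109° at most against the wall, more than the range given. I put this down to flex in the arm and grip, because the bar settled at 91° once released.
- The tool drifted sideways by about 2 mm during the turn, with only small side forces.

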